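# Pack the L-plates into the wash tray

## Task

First lift the scrub brush out of the teal wash tray and lay it, bristles down, in the middle of the yellow dish. Then take the two L-plates from the sloping rack, reaching in under its overhead rail, fit them together flat on the tray's floor, and last lay the strip with the red lug flat beside them, its lip over their edge. Lower things, do not drop them, let go of everything and leave the bottles, jar, mug and cup where they are.

Things in the scene. Friction and masses are not known exactly. Their poses are not given: they have to be found in the camera images.
- tray: Teal open tray, fixed to the bench, outside 205 x 159 x 25 mm, walls and floor 5 mm thick, so 195 mm (its x) by 149 mm (its y) inside and 20 mm deep. Origin at the centre of its underside, z up.
- tray_in (a point): Centre of the upper face of the tray's floor (5 mm above the bench), axes as the tray's.
- dish: Shallow yellow dish, fixed, outside 230 x 110 x 18 mm (x, y, z), walls and floor 4 mm. Origin at the centre of its underside, z up.
- dish_in (a point): Centre of the upper face of the dish's floor (4 mm above the bench), axes as the dish's.
- brush: Scrub brush standing on its bristles in the tray, 0.15 kg: white bristle block 120 x 40 x 18 mm, on it a blue handle block 160 x 32 x 24 mm (18 to 42 mm up), both centred on the origin in plan. Origin at the centre of its underside, x along its length, z up. Grip it across the 32 mm.
- plate_a: Aluminium L-plate, 8 mm thick, 0.4 kg, on the rack. Origin on the underside below its lug, z = plate normal, up (starts tilted 30 degrees). Arm 135 x 45 mm: x -56.25..78.75, y -29.5..15.5. Foot 45 x 45 mm: x -56.25..-11.25, y 15.5..60.5. Teal lug 12 mm (x) by 24 mm (y), centred on the origin, rising from the plate to 48 mm above the underside; grip it along x.
- plate_b: Second L-plate, same size and same hand as plate_a, also on the rack. The two, one turned half round in the plane against the other, make a rectangle of 180 x 90 mm.
- strip: Dark steel strip, 0.45 kg, on the bench. Origin: centre of the base bar's underside; x along it, z up. Base bar 180 x 45 x 10 mm. On it a 4 mm plate (z 10..14 mm), y -22.5..38.5 mm: the 16 mm beyond the bar at +y is the lip, which passes 2 mm over an L-plate lying beside the bar, so it goes in last. Red lug 12 mm (x) by 24 mm (y) on the origin, top 52 mm above the underside; grip it along x.
- rack: Dark blue-green drain rack, fixed. Origin at bench level under the middle of its board, z up. Board 380 mm along y, rising 30 degrees towards +x, middle of its upper face 61 mm up, 6 mm ledge at its lower edge. Overhead 16 mm rail along y at x = -20, 215 mm up, on posts at y = +-180, x = 80 mm: no room for an upright gripper over the plates, come in along their normal.
- jar: Bystander: jar with green lid, 60 mm across, 75 mm tall; origin at the centre of its underside.
- beaker: Bystander: steel cup, 64 mm across, 70 mm tall; origin at the centre of its underside.
- pump_one: Bystander: cream bottle with teal-headed hand pump, 96 mm across, 288 mm tall; origin at the centre of its underside.
- pump_two: Bystander: a second bottle like pump_one.
- mug: Bystander: white mug, 76 mm across, 85 mm tall; origin at the centre of its underside.
Not all that is in view belongs to the job. What is shaped like the plate_a but purple is not meant.

How it is judged:
By the outcome, as a careful person would: the job done as asked, in the order asked, and still so for the second after the job is handed in, with the robot touching nothing.
It also fails if it takes over 72 s, if anything falls off the work surface, if the arm or the gripper's body presses on something with over 40 N, if the wrist force passes 120 N, or if a joint passes its speed limit or range.

## Robot

A 6-joint arm with a two-finger parallel gripper is mounted at the origin on the work surface. World frame = base frame: x ahead of the robot, y to its left, z up, the work surface at z = 0. Lengths are in m, angles in degrees, forces in N, time in s.
With the tool pointing down it reaches from about 0.3 to 0.825 m from the base axis. Payload 5.4 kg.
Tool frame: the origin (TCP) lies on the centre line of the jaws, within the pads' length; the fingertips stand 17 mm ahead of it and the grasp point (between the pads) lies 2 mm behind it; z points along the fingers, y is the line along which they close (so a half turn about z gives the same grasp; the last joint's range is limited). The gripper opens to 92 mm and grips with 3 to 60 N. Pads are 20 mm wide; open, the fingers measure 128 mm over their backs; the gripper's body (75 mm by 189 mm) begins 69 mm behind the grasp point.
Start: joints at [-88.814, 9.076, 91.501, -0, 79.423, -12.038], TCP at [0.132, -0.56, 0.198] pointing down, gripper open.
Joint ranges: [-166.64, 166.64], [-54.1, 131.32], [10.49, 154.53], [-73.88, 253.88], [9.74, 151.15], [-171.62, 171.62]. Speed limits (degrees/s): [147.25, 147.25, 180, 180, 180, 180].

## Interface

Orientations are given as a 3x3 rotation matrix whose columns are the frame's x, y, z axes.
In Python, from rig import monitor, eyes, env gives the robot as it stands.
- The arm moves only by the tool step_arm, never from a script. Its argument "plan" is a list of rows, each an object with "dp": the shift along the tool's x, y, z in cm, a list of three; "spin": the turn about the tool's z in rad; "hand": the closure in counts, from 0 (fully open) to 255 (shut). In form: [{"dp": [x, y, z], "spin": spin, "hand": hand}, ...]. A call has 1 to 10 rows; each row is the pose to reach, as a shift and turn from the pose commanded when the call began, along the tool's axes at that moment; what a row does not reach only later rows make up. A row lasts 1/10 s, in which the tool goes at most 50 mm and 8.59 degrees, less where a joint would pass 70% of its speed; a pose out of reach is approached as far as the arm can. A call with a gripper value outside its range is refused whole. The fingers move at their own pace and stop on an object; the grip force is fixed at half the most. Time passes only in rows, so rows that repeat a pose let the fingers close. It gives the time, the measured TCP pose, the force, the opening and the grip force at its end, in the units of the state.
- monitor.read_state(): the state, without advancing time (a new reading comes with each control period).
- eyes.grab_frame(name): name is "side" or "top" or "wrist"; returns the picture (480x640x3 uint8, red, green, blue); there is no depth.
- eyes.camera_info(name): a dict with "fx", "fy", "cx", "cy" (pixels), "eye" and "attitude" of the camera in the world. Camera axes: x right, y up, looking along -z (the intrinsics and any distortion apply to the point x, -y, -z); pixel columns grow to the right and rows downward; lengths in m; the calibration is good to about 2 mm. A picture is of the moment at which its call begins: read the wrist's pose just before it. camera_info takes no time and is no camera call; for the wrist camera it gives the pose at the moment of the call.
- env.hand_in(): hands the job in; it is judged then, once.
The state is a dict: "clock": time; "joint_pos": joint angles; "joint_velocities": joint speeds; "joint_torque": joint torques, N m; "tcp_pos": TCP position; "ee_rot": TCP orientation; "wrist_force": force on the tool from outside, world axes, zero at the start; "wrist_torque": the same for the moment, N m; "opening": finger opening in m; "grip_force": force on a finger pad.
Only numpy, scipy, OpenCV 4.12 (cv2) and the standard library are available. Lean on these libraries where they do the work, as an engineer would, in place of code of your own. Each camera call takes 0.05 s, during which the arm holds its last target. There are 200 camera calls.

## Working session

There is one attempt and no reset: what is moved stays moved. The work goes in short steps, Python scripts to look and compute and a tool call to move; the robot and the scene stay as the last step left them, time stands still between calls to the robot, and variables do not carry over. Pictures are saved under pics/ and viewed, at most 10 in all, crops included, and the job is handed in when it is done.

Besides the shell and the picture viewer there is one more tool, called after "Call:" as a command line: name --argument value ..., lists and objects as JSON in quotes. step_arm: Moves the arm, as the interface text tells. Its arguments: {"type":"object","properties":{"plan":{"type":"array","items":{"type":"object","properties":{"dp":{"type":"array","items":{"type":"number"}},"spin":{"type":"number"},"hand":{"type":"number"}}}}},"required":["plan"]}

```bash
ls; mkdir -p pics; python3 - <<'E'
from rig import monitor, eyes, env
import cv2,json
for n in("side","top"):
    im=eyes.grab_frame(n); cv2.imwrite(f"pics/{n}0.png",im[:,:,::-1])
for n in("side","top","wrist"):print(n,eyes.camera_info(n))
s=monitor.read_state();print(s)
E
```

```text
pics
side {'fx': 461.0717111686606, 'fy': 461.0717111686606, 'cx': 320.62127038730785, 'cy': 236.44948707189215, 'eye': array([0.14216726, 0.78832157, 0.57921112]), 'attitude': array([[-0.91365213,  0.21934636, -0.34223816],
       [-0.40586056, -0.44514334,  0.79820086],
       [ 0.02273742,  0.86817889,  0.49573019]])}
top {'fx': 621.6083168382355, 'fy': 621.6083168382355, 'cx': 311.6584821263737, 'cy': 235.11827099260705, 'eye': array([ 0.36729025, -0.02502903,  1.66110136]), 'attitude': array([[-0.0095719 ,  0.99674828, -0.08000779],
       [-0.99995066, -0.00932873,  0.00341253],
       [ 0.00265507,  0.08003651,  0.9967884 ]])}
wrist {'fx': 340.6437361180167, 'fy': 340.6437361180167, 'cx': 318.1835740110073, 'cy': 237.23915909277898, 'eye': array([ 0.2045239 , -0.54073922,  0.38341187]), 'attitude': array([[ 0.22753385,  0.93809535,  0.26116175],
       [-0.97376906,  0.2196027 ,  0.05956901],
       [-0.00147042, -0.2678652 ,  0.96345528]])}
{'clock': 0.1, 'joint_pos': array([-8.88142981e+01,  9.10929660e+00,  9.15634828e+01, -1.17908683e-04,
        7.94219561e+01, -1.20360584e+01]), 'joint_velocities': array([-0.01523011, -0.11675856, -0.02716667, -0.02038976, -0.00543063,
        0.15340552]), 'joint_torque': array([-3.45489170e-04, -3.86504602e+01, -3.22960353e+01,  7.02979811e-02,
        3.39935103e-02, -5.11656117e-05]), 'tcp_pos': array([ 0.13149834, -0.55917013,  0.19752776]), 'ee_rot': array([[ 9.73492027e-01,  2.28720948e-01, -3.62371091e-05],
       [ 2.28720694e-01, -9.73490684e-01,  1.65304943e-03],
       [ 3.42810544e-04, -1.61751862e-03, -9.99998633e-01]]), 'wrist_force': array([ 0.33997175, -0.51218191,  0.33231693]), 'wrist_torque': array([ 0.00354262, -0.05189673,  0.00857448]), 'grip_force': 0.0, 'opening': 0.09190073477703478}
```

View pics/side0.png

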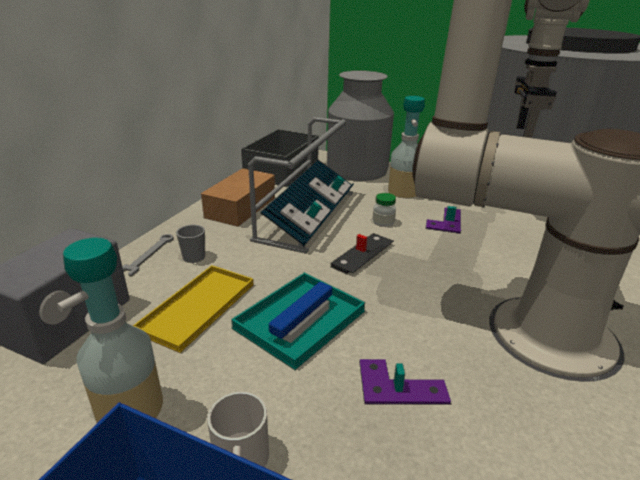

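View pics/top0.png

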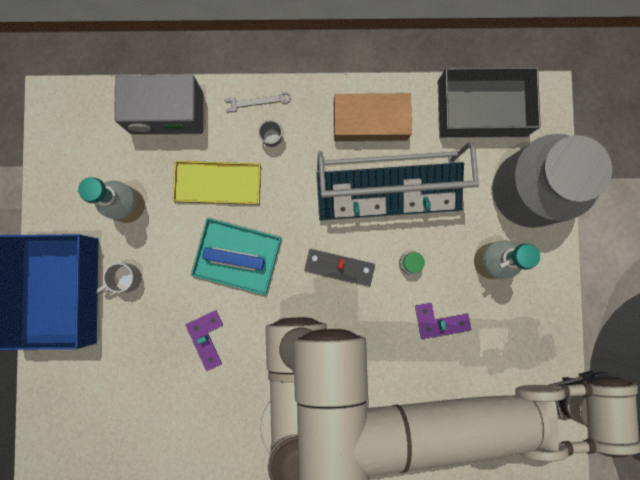

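The side view shows the teal tray with the brush at (300,310), yellow dish (195,305), rack (305,205) with two aluminium L-plates, and the strip with its red lug (362,243). The top view shows tray (237,257), dish (218,184), lugs at about (357,209) and (428,203), and strip (340,267). Two purple L-plates, (205,340) and (442,322), are not meant.

```bash
cat > h.py <<'E'
from rig import monitor, eyes, env
import cv2, numpy as np
def pose(n): 
    c=eyes.camera_info(n); return c
def ray(c,u,v):
    d=np.array([(u-c['cx'])/c['fx'],-(v-c['cy'])/c['fy'],-1.]); return c['attitude']@d
def onz(c,u,v,z):
    d=ray(c,u,v); return c['eye']+d*(z-c['eye'][2])/d[2]
def proj(c,p):
    q=c['attitude'].T@(np.asarray(p)-c['eye']); return np.array([c['cx']+c['fx']*q[0]/-q[2], c['cy']-c['fy']*q[1]/-q[2]])
def tri(c1,p1,c2,p2):
    d1,d2=ray(c1,*p1),ray(c2,*p2); d1/=np.linalg.norm(d1); d2/=np.linalg.norm(d2)
    A=np.c_[d1,-d2]; t=np.linalg.lstsq(A,c2['eye']-c1['eye'],rcond=None)[0]
    a,b=c1['eye']+t[0]*d1,c2['eye']+t[1]*d2; return (a+b)/2,np.linalg.norm(a-b)
def blobs(im,lo,hi,amin=30):
    m=cv2.inRange(cv2.cvtColor(im,cv2.COLOR_RGB2HSV),np.array(lo),np.array(hi))
    cs,_=cv2.findContours(m,cv2.RETR_EXTERNAL,cv2.CHAIN_APPROX_NONE)
    return [c for c in cs if cv2.contourArea(c)>amin]
def rect(c,k,z):
    P=np.array([onz(c,*p,z)[:2] for p in k[:,0]],np.float32); (x,y),(w,h),a=cv2.minAreaRect(P)
    if w<h: w,h,a=h,w,a+90
    return np.round([x,y,w,h,(a+90)%180-90],4)
E
python3 - <<'E'
from h import *
im=cv2.cvtColor(cv2.imread('pics/top0.png'),cv2.COLOR_BGR2RGB); c=eyes.camera_info('top')
hsv=cv2.cvtColor(im,cv2.COLOR_RGB2HSV)
for p in [(237,235),(218,184),(234,258),(340,265),(427,203),(357,209),(320,270),(340,255)]: print(p,hsv[p[1],p[0]])
for n,lo,hi,z in [('dish',(22,120,80),(35,255,255),.018),('teal',(78,100,60),(95,255,255),.025),('blue',(105,120,60),(118,255,255),.047),('red',(0,150,80),(8,255,255),.052),('dark',(0,0,20),(179,60,80),.014)]:
    for k in blobs(im,lo,hi,15):
        r=rect(c,k,z)
        if n!='dark' or cv2.contourArea(k)<3000: print(n,cv2.boundingRect(k),cv2.contourArea(k),r)
a=im[130:300,280:490]; cv2.imwrite('pics/rackt.png',cv2.resize(a[:,:,::-1],None,fx=3.5,fy=3.5,interpolation=cv2.INTER_CUBIC))
im=cv2.imread('pics/side0.png'); a=im[110:280,230:400]; cv2.imwrite('pics/racks.png',cv2.resize(a,None,fx=3.5,fy=3.5,interpolation=cv2.INTER_CUBIC))
E
```

```text
(237, 235) [ 85 138 161]
(218, 184) [ 31 141 186]
(234, 258) [110 155 153]
(340, 265) [  1 173 175]
(427, 203) [ 85 157 117]
(357, 209) [ 84 167 113]
(320, 270) [75  7 78]
(340, 255) [ 22  33 148]
dish (173, 161, 88, 43) 3337.5 [ 0.6436  0.2216  0.2281  0.1093 87.6104]
teal (197, 337, 10, 7) 29.5 [ 2.27500e-01  2.59600e-01  2.43000e-02  1.16000e-02 -6.31463e+01]
teal (440, 321, 6, 9) 33.5 [ 0.2599 -0.3701  0.0207  0.0131 -0.559 ]
teal (512, 244, 28, 25) 467.0 [  0.4388  -0.5944   0.0681   0.0644 -46.4017]
teal (191, 218, 90, 77) 4459.5 [ 0.4453  0.1694  0.2033  0.1566 74.6193]
teal (354, 202, 5, 14) 38.0 [ 0.5682 -0.1494  0.0353  0.0103  5.4405]
teal (424, 197, 6, 14) 46.0 [ 0.5799 -0.3361  0.0347  0.0133 -1.3775]
teal (79, 178, 26, 24) 435.0 [6.26700e-01 5.54500e-01 6.37000e-02 6.28000e-02 6.43637e+01]
blue (203, 248, 61, 22) 598.0 [4.38700e-01 1.74400e-01 1.57100e-01 2.96000e-02 7.89861e+01]
blue (0, 235, 80, 115) 6185.5 [0.3584 0.6758 0.2941 0.2068 0.398 ]
red (338, 260, 6, 9) 28.5 [ 4.21100e-01 -1.04300e-01  2.24000e-02  1.12000e-02 -1.20846e+01]
dark (604, 454, 25, 4) 26.0 [-8.0
[... 1935 characters left out ...]
.5 [ 0.7997 -0.4721  0.297   0.1658 55.4271]
dark (0, 62, 8, 12) 48.0 [0.9638 0.8011 0.0311 0.019  1.7456]
dark (463, 59, 9, 7) 19.5 [ 9.68000e-01 -4.57800e-01  1.97000e-02  1.54000e-02 -4.53978e+01]
dark (624, 46, 16, 13) 61.0 [ 9.92500e-01 -9.09600e-01  4.12000e-02  2.84000e-02  3.79535e+01]
dark (0, 40, 10, 13) 52.0 [1.024  0.8002 0.0337 0.0244 1.7465]
dark (115, 39, 13, 14) 51.0 [1.02260e+00 4.78500e-01 3.84000e-02 2.70000e-02 3.07657e+01]
dark (573, 34, 26, 16) 101.5 [ 1.013  -0.7848  0.052   0.0501 41.3692]
dark (0, 32, 25, 8) 34.0 [1.05280e+00 7.81000e-01 6.53000e-02 1.96000e-02 8.95152e+01]
dark (585, 27, 55, 16) 43.5 [ 1.04180e+00 -8.57500e-01  1.47900e-01  4.22000e-02  8.95163e+01]
```

View pics/rackt.png

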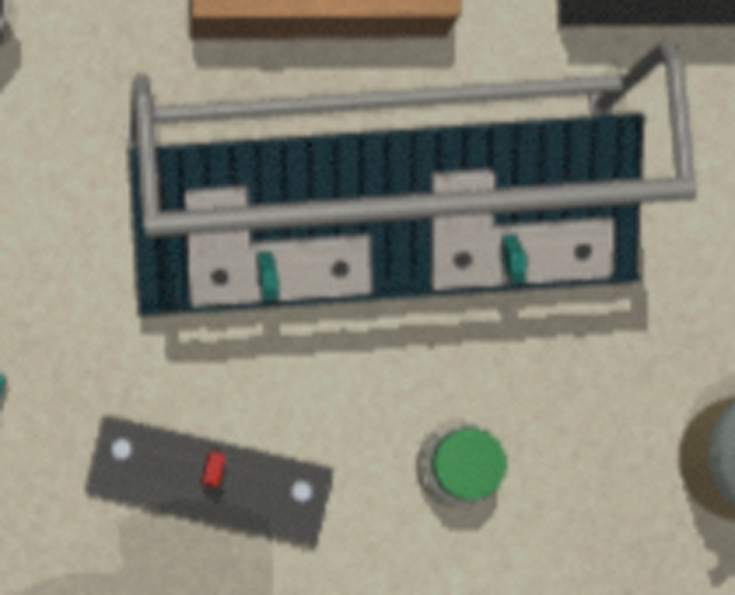

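View pics/racks.png

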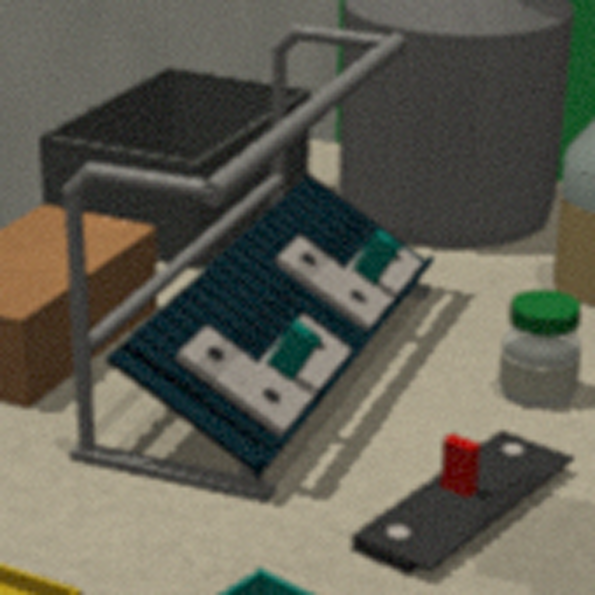

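The crops show both silver L-plates: their feet are up-slope at the left (crop 215,245 and 462,230) and their teal lugs are at (268,275) and (514,258), just on the robot side of the rail. These are the ones meant. The other two L-plates are purple and lie on the bench, so they are not. The strip's red lug is off-centre away from the robot, so its lip faces the robot.

```bash
python3 - <<'E'
from h import *
c=eyes.camera_info('top'); cs=eyes.camera_info('side')
T=lambda u,v:(280+(u-1.5)/3.5,130+(v-1.5)/3.5)
S=lambda u,v:(230+(u-1.5)/3.5,110+(v-1.5)/3.5)
C=[onz(c,*T(*p),z) for p,z in [((130,148),.095),((642,115),.095),((140,315),.03),((640,283),.03)]]
print('board',np.round(C,4), 'mid',np.mean([onz(c,*T(*p),.061) for p in [(130,148),(642,115),(140,315),(640,283)]],0))
a,b=[onz(c,*T(*p),.215) for p in [(152,220),(690,188)]]
print('rail',a,b,np.degrees(np.arctan2(b[0]-a[0],-(b[1]-a[1]))))
print('rail tri',tri(c,T(152,220),cs,S(215,185)),tri(c,T(690,188),cs,S(395,40)))
# bottom edge corners
print('bl',tri(c,T(140,315),cs,S(258,478)),'br',tri(c,T(640,283),cs,S(433,262)),'tl',tri(c,T(130,148),cs,S(110,357)))
top=cv2.cvtColor(cv2.imread('pics/top0.png'),cv2.COLOR_BGR2RGB);sd=cv2.cvtColor(cv2.imread('pics/side0.png'),cv2.COLOR_BGR2RGB)
f=lambda im,box:[(cv2.minAreaRect(k),cv2.boundingRect(k)) for k in blobs(im,(75,90,40),(98,255,255),15) if box[0]<k[:,0,0].mean()<box[2] and box[1]<k[:,0,1].mean()<box[3]]
print(f(top,(320,180,460,225)));print(f(sd,(290,160,360,230)))
# lug top centres: by eye
print('lug1',tri(c,T(264,257),cs,S(307,322)),'lug2',tri(c,T(511,240),cs,S(386,236)))
# lug edges near end: upper end (top,upslope)
E
python3 - <<'E'
import cv2
t=cv2.imread('pics/top0.png')[192:224,340:440]; s=cv2.imread('pics/side0.png')[165:225,290:360]
a=cv2.resize(t,(800,256),interpolation=cv2.INTER_CUBIC); b=cv2.resize(s,(395,338),interpolation=cv2.INTER_CUBIC)
import numpy as np
o=np.zeros((598,800,3),'uint8');o[:256]=a;o[258:596,:395]=b;cv2.imwrite('pics/lug.png',o)
E
```

```text
board [[ 0.6546 -0.0448  0.095 ]
 [ 0.6756 -0.4186  0.095 ]
 [ 0.5392 -0.0519  0.03  ]
 [ 0.5599 -0.4296  0.03  ]] mid [ 0.60881294 -0.23642041  0.061     ]
rail [ 0.58362122 -0.05755867  0.215     ] [ 0.60199022 -0.41922821  0.215     ] 2.907522271454082
rail tri (array([ 0.58145543, -0.05806564,  0.22013699]), np.float64(0.003035045848646381)) (array([ 0.60157068, -0.41801872,  0.21912423]), np.float64(0.0005268995731965229))
bl (array([ 0.54267609, -0.05096881,  0.02109823]), np.float64(0.005556355841177215)) br (array([ 0.56087699, -0.42955765,  0.02926636]), np.float64(0.001794618608036777)) tl (array([ 0.65469139, -0.04531574,  0.08977399]), np.float64(0.001913012640999563))
[(((356.0, 209.0), (14.0, 4.0), 90.0), (354, 202, 5, 15)), (((330.0, 208.0), (20.0, 6.0), 90.0), (327, 198, 7, 21)), (((426.5, 204.0), (14.0, 5.0), 90.0), (424, 197, 6, 15)), (((321.9117431640625, 205.35293579101562), (23.085647583007812, 4.831879615783691), 85.60128784179688), (319, 194, 7, 24)), (((394.12945556640625, 203.31216430664062), (20.44790267944336, 17.028045654296875), 85.91438293457031), (385, 
[... 261 characters left out ...]
117, 16.042173385620117), 35.53767776489258), (307, 197, 14, 21)), (((293.2500305175781, 195.25001525878906), (19.091880798339844, 26.870054244995117), 45.0), (277, 180, 32, 27)), (((334.837890625, 180.52703857421875), (14.53095531463623, 13.833468437194824), 35.53767776489258), (327, 173, 18, 18)), (((308.671142578125, 177.9698028564453), (16.466562271118164, 15.40156078338623), 34.99202346801758), (298, 169, 18, 21)), (((320.25, 169.25001525878906), (17.677669525146484, 11.31370735168457), 45.0), (311, 162, 18, 17))]
lug1 (array([ 0.5644462 , -0.144805  ,  0.09400391]), np.float64(0.020072463462613793)) lug2 (array([ 0.57622732, -0.32461725,  0.09017169]), np.float64(0.018872029414495072))
```

View pics/lug.png

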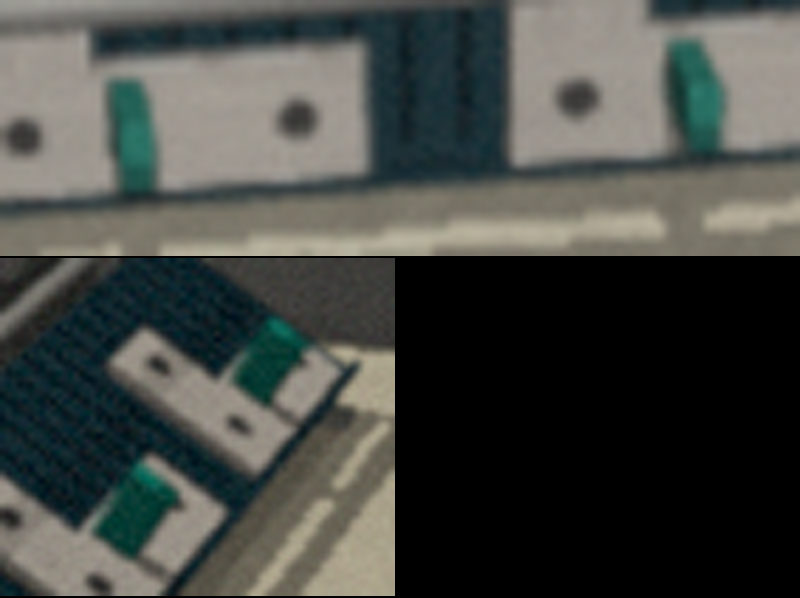

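The crop confirms the two teal lugs on silver plates. The bright cap centres are at top (357,211) and (427.5,206.6), and at side (317.6,204.3) and (340.5,178.8).

```bash
python3 - <<'E'
from h import *
c=eyes.camera_info('top'); cs=eyes.camera_info('side')
for t,s in [((356.8,210.9),(317.6,204.3)),((427.4,206.5),(340.5,178.8))]:
    p,e=tri(c,t,cs,s); print(p,e)
# predict from rack: yaw, origin
yaw=np.radians(3.0); R=np.array([[np.cos(yaw),-np.sin(yaw)],[np.sin(yaw),np.cos(yaw)]])
o=np.array([.608,-.2364])
for p in [(.5645,-.1448),(.5762,-.3246)]: print(R.T@(np.array(p)-o))
# side-plate edges in top for lug x along y: bases
st=monitor.read_state(); print(st['tcp_pos'])
E
```

```text
[ 0.55389995 -0.14630603  0.08689158] 0.0012781407492819695
[ 0.56456263 -0.32668775  0.08504266] 0.00042929609260814757
[-0.03864641  0.09375108]
[-0.03637245 -0.08641484]
[ 0.13149834 -0.55917013  0.19752776]
```

```bash
cat >> h.py <<'E'
def go(p,ang=None):
    """dp (cm, tool axes) and spin (rad) from now to world TCP p with tool y at ang deg"""
    s=monitor.read_state(); R=s['ee_rot']; d=R.T@(np.asarray(p)-s['tcp_pos'])*100
    a=np.degrees(np.arctan2(R[1,1],R[0,1])); sp=0 if ang is None else -np.radians(((ang-a+180)%360)-180)
    print('dp',np.round(d,2),'spin',round(float(sp),3),'| at',np.round(s['tcp_pos'],4),'y',round(float(a),1),'tilt',np.round(R[:,2],3),'t',round(s['clock'],2),'F',np.round(s['wrist_force'],1),'open',round(s['opening'],4),'g',round(s['grip_force'],1))
E
python3 -c "
from h import *
go([.4387,.1744,.2],-11)"
```

```text
dp [ 46.68 -64.39  -0.13] spin -1.148 | at [ 0.1315 -0.5592  0.1975] y -76.8 tilt [-0.     0.002 -1.   ] t 0.1 F [ 0.3 -0.5  0.3] open 0.0919 g 0.0
```

Call:
step_arm --plan '[{"dp": [46.7, -64.4, 0], "spin": -1.148, "hand": 0}, {"dp": [46.7, -64.4, 0], "spin": -1.148, "hand": 0}, {"dp": [46.7, -64.4, 0], "spin": -1.148, "hand": 0}, {"dp": [46.7, -64.4, 0], "spin": -1.148, "hand": 0}, {"dp": [46.7, -64.4, 0], "spin": -1.148, "hand": 0}, {"dp": [46.7, -64.4, 0], "spin": -1.148, "hand": 0}, {"dp": [46.7, -64.4, 0], "spin": -1.148, "hand": 0}, {"dp": [46.7, -64.4, 0], "spin": -1.148, "hand": 0}, {"dp": [46.7, -64.4, 0], "spin": -1.148, "hand": 0}, {"dp": [46.7, -64.4, 0], "spin": -1.148, "hand": 0}]'

```text
clock: 1.1
tcp_pos: [0.3248, -0.0966, 0.1983]
ee_rot: [[0.192, 0.981, 0.001], [0.981, -0.192, -0.0], [-0.0, 0.001, -1.0]]
wrist_force: [0.7, -0.5, -0.5]
opening: 0.0921
grip_force: 0.0
```

```bash
python3 -c "
from h import *
go([.4387,.1744,.2],-11)"
```

```text
dp [28.78  5.98 -0.18] spin -0.001 | at [ 0.3248 -0.0966  0.1983] y -11.1 tilt [ 0.001 -0.    -1.   ] t 1.1 F [ 0.7 -0.5 -0.5] open 0.0921 g 0.0
```

Call:
step_arm --plan '[{"dp": [28.8, 6.0, 0], "spin": 0, "hand": 0}, {"dp": [28.8, 6.0, 0], "spin": 0, "hand": 0}, {"dp": [28.8, 6.0, 0], "spin": 0, "hand": 0}, {"dp": [28.8, 6.0, 0], "spin": 0, "hand": 0}, {"dp": [28.8, 6.0, 0], "spin": 0, "hand": 0}, {"dp": [28.8, 6.0, 0], "spin": 0, "hand": 0}, {"dp": [28.8, 6.0, 0], "spin": 0, "hand": 0}, {"dp": [28.8, 6.0, 0], "spin": 0, "hand": 0}]'

```text
clock: 1.9
tcp_pos: [0.4379, 0.1731, 0.1977]
ee_rot: [[0.189, 0.982, -0.002], [0.982, -0.189, -0.001], [-0.001, -0.002, -1.0]]
wrist_force: [0.2, 0.5, -0.2]
opening: 0.092
grip_force: 0.0
```

```bash
python3 - <<'E'
from h import *
go([.4387,.1744,.043],-11)
c=eyes.camera_info('wrist'); im=eyes.grab_frame('wrist'); cv2.imwrite('pics/w1.png',im[:,:,::-1])
for k in blobs(im,(105,120,50),(118,255,255),300): print(cv2.boundingRect(k),rect(c,k,.047))
for k in blobs(im,(78,100,50),(95,255,255),300): print('teal',cv2.boundingRect(k),rect(c,k,.025))
E
```

```text
dp [ 0.15  0.08 15.47] spin 0.002 | at [0.4379 0.1731 0.1977] y -10.9 tilt [-0.002 -0.001 -1.   ] t 1.9 F [ 0.2  0.5 -0.2] open 0.092 g 0.0
(305, 137, 32, 152) [4.39800e-01 1.77000e-01 1.55100e-01 2.98000e-02 7.90951e+01]
teal (84, 164, 43, 26) [0.227  0.2586 0.0401 0.025  2.5175]
teal (252, 112, 162, 195) [ 0.4462  0.1714  0.2019  0.1566 74.5276]
```

View pics/w1.png

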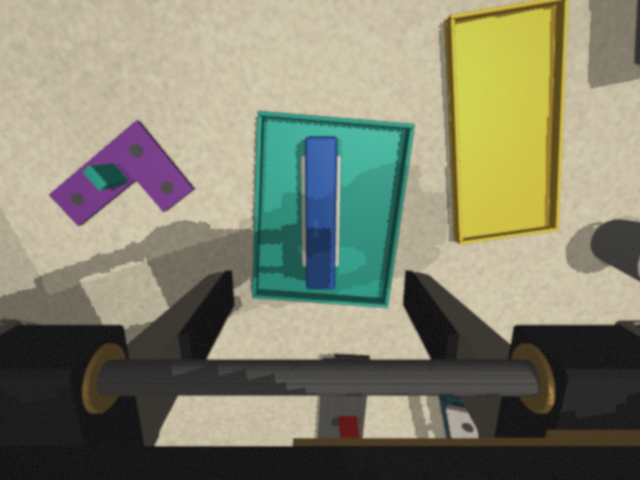

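The wrist view shows the brush (blue, around (321,213)) between the jaws' line. It agrees with the top view to 2 mm.

Call:
step_arm --plan '[{"dp": [0.2, 0.1, 8], "spin": 0, "hand": 0}, {"dp": [0.2, 0.1, 12], "spin": 0, "hand": 0}, {"dp": [0.2, 0.1, 15.4], "spin": 0, "hand": 0}, {"dp": [0.2, 0.1, 15.4], "spin": 0, "hand": 0}, {"dp": [0.2, 0.1, 15.4], "spin": 0, "hand": 0}, {"dp": [0.2, 0.1, 15.4], "spin": 0, "hand": 255}, {"dp": [0.2, 0.1, 15.4], "spin": 0, "hand": 255}, {"dp": [0.2, 0.1, 15.4], "spin": 0, "hand": 255}, {"dp": [0.2, 0.1, 15.4], "spin": 0, "hand": 255}, {"dp": [0.2, 0.1, 15.4], "spin": 0, "hand": 255}]'

```text
clock: 2.95
tcp_pos: [0.4403, 0.1746, 0.045]
ee_rot: [[0.191, 0.982, 0.001], [0.982, -0.191, 0.0], [0.0, 0.001, -1.0]]
wrist_force: [-0.1, 0.3, -0.7]
opening: 0.0536
grip_force: 0.0
```

```bash
python3 - <<'E'
from h import *
go([.6436,.2216,.12],-2.4)
E
```

```text
dp [ 8.5  19.07 -7.48] spin -0.15 | at [0.4403 0.1746 0.045 ] y -11.0 tilt [ 0.001  0.    -1.   ] t 2.95 F [-0.1  0.3 -0.7] open 0.0536 g 0.0
```

Call:
step_arm --plan '[{"dp": [0, 0, 0.1], "spin": 0, "hand": 255}, {"dp": [0, 0, 0.1], "spin": 0, "hand": 255}, {"dp": [0, 0, 0.1], "spin": 0, "hand": 255}, {"dp": [0, 0, 0.1], "spin": 0, "hand": 255}, {"dp": [0, 0, 0.1], "spin": 0, "hand": 255}, {"dp": [0, 0, -3], "spin": 0, "hand": 255}, {"dp": [0, 0, -6], "spin": 0, "hand": 255}]'

```text
clock: 3.65
tcp_pos: [0.4388, 0.1743, 0.1044]
ee_rot: [[0.191, 0.982, -0.003], [0.982, -0.191, -0.0], [-0.001, -0.003, -1.0]]
wrist_force: [0.1, -0.3, 0.2]
opening: 0.0005
grip_force: 0.0
```

```bash
python3 - <<'E'
from h import *
go([.6436,.2196,.1],-2.4)
E
```

```text
dp [ 8.35 19.24  0.38] spin -0.15 | at [0.4388 0.1743 0.1044] y -11.0 tilt [-0.003 -0.    -1.   ] t 3.65 F [ 0.1 -0.3  0.2] open 0.0005 g 0.0
```

```bash
python3 - <<'E'
from h import *
im=eyes.grab_frame('wrist'); c=eyes.camera_info('wrist'); s=eyes.grab_frame('side'); t=eyes.grab_frame('top'); ct=eyes.camera_info('top')
for k in blobs(im,(105,120,50),(118,255,255),300): print(cv2.boundingRect(k),rect(c,k,.047))
for k in blobs(t,(105,120,50),(118,255,255),100): print(cv2.boundingRect(k),rect(ct,k,.047))
o=np.hstack([cv2.resize(im,(400,300)),cv2.resize(s[200:380,200:440],(400,300))]); cv2.imwrite('pics/miss.png',o[:,:,::-1])
E
```

```text
(299, 137, 43, 202) [4.44300e-01 1.75700e-01 1.59500e-01 3.03000e-02 7.91411e+01]
(240, 255, 24, 15) [4.29800e-01 1.25900e-01 5.95000e-02 3.04000e-02 7.73885e+01]
(0, 235, 98, 115) [0.3586 0.6529 0.2941 0.2527 0.3819]
```

View pics/miss.png

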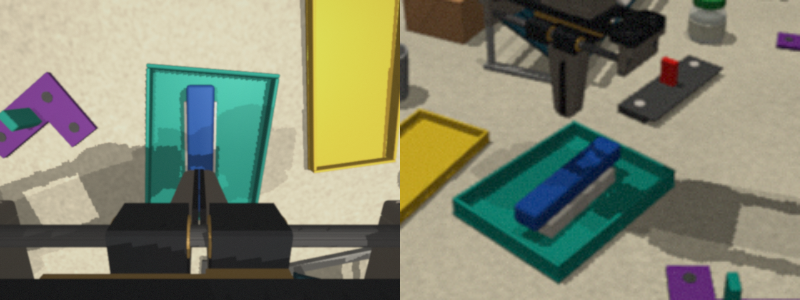

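```bash
python3 - <<'E'
from h import *
c=eyes.camera_info('side')
s=monitor.read_state()
print(proj(c,s['tcp_pos']+.017*s['ee_rot'][:,2]), proj(c,[.4387,.1744,.087]))
w=eyes.camera_info('wrist'); print(s['ee_rot'].T@(w['eye']-s['tcp_pos']), proj(w,s['tcp_pos']+.017*s['ee_rot'][:,2]))
d=ray(c,299,267); 
for z in(.06,.087,.1,.12): print(z,onz(c,299,267,z))
print(s['joint_pos'])
E
```

```text
[300.80138512 284.13259205] [302.43668036 285.56344464]
[ 0.07685756 -0.00080943 -0.18585013] [319.58827843 268.1284107 ]
0.06 [0.48924544 0.08613225 0.06      ]
0.087 [0.47119669 0.12264747 0.087     ]
0.1 [0.46250655 0.14022888 0.1       ]
0.12 [0.44913711 0.16727719 0.12      ]
[ 6.96166231e+00 -7.76364701e-01  1.12808443e+02  3.81695231e-03
  6.76916959e+01  1.79594732e+01]
```

```bash
python3 - <<'E'
from h import *
s=monitor.read_state(); w=eyes.camera_info('wrist'); im=eyes.grab_frame('wrist'); sd=eyes.grab_frame('side'); c=eyes.camera_info('side')
for d in(-.015,-.01,0,.01,.017,.03): 
    p=s['tcp_pos']+d*s['ee_rot'][:,2]; print(d,proj(w,p),proj(c,p))
print(s['tcp_pos'],s['opening'])
print(im[225:300:3,320].sum(1)); print(sd[240:300:2,300].sum(1))
print('lim', im[225:300:3,312].sum(1))
# dark mask extent in side
m=(sd.sum(2)<150).astype('uint8'); ys=[(x,max([y for y in range(215,300) if m[y,x]],default=0)) for x in range(286,316,2)]; print(ys)
E
```

```text
-0.015 [319.82617312 289.06673225] [300.90957463 269.43540614]
-0.01 [319.7839144 285.3473278] [300.89239404 271.76933316]
0 [319.7055136  278.44687432] [300.85834262 276.39510409]
0.01 [319.63432987 272.1816322 ] [300.82469809 280.9656023 ]
0.017 [319.58827843 268.1284107 ] [300.80138512 284.13259205]
0.03 [319.50996349 261.23551497] [300.75860082 289.94469638]
[0.44174208 0.17475063 0.10643345] 0.0006257002808552647
[303 297 299 294 292 292 292 285 214 185 183 191 192 191 214 189 104 106
 107 112 113 109 103 116 115]
[117 104  95  79 107  85  74  74 106  82  89  76  61  77  68  55 155 368
 181 106 132 128 153 234 215 213 208 236 216 131]
lim [289 288 288 288 287 280 284 272 187 181 189 182 187 180 241 191  69  64
  70  67  62  68  76  81  63]
[(286, 294), (288, 292), (290, 291), (292, 290), (294, 289), (296, 287), (298, 299), (300, 299), (302, 299), (304, 299), (306, 299), (308, 295), (310, 293), (312, 292), (314, 289)]
```

```bash
python3 - <<'E'
from h import *
s=monitor.read_state(); w=eyes.camera_info('wrist'); c=eyes.camera_info('side');R=s['ee_rot']
for x in(-.01,0,.01):
  for d in(-.01,.0,.017): print(x,d,*[np.round(proj(q,s['tcp_pos']+R@np.array([x,0,d])),1) for q in(w,c)])
im=cv2.cvtColor(cv2.imread('pics/w1.png'),cv2.COLOR_BGR2RGB)
import math
E
python3 - <<'E'
from h import *
sd=eyes.grab_frame('side')[225:325,250:350]; im=eyes.grab_frame('wrist')[200:300,270:370]
o=np.hstack([cv2.resize(sd,(400,400),interpolation=2),cv2.resize(im,(400,400),interpolation=2)]); cv2.imwrite('pics/tip.png',o[:,:,::-1])
E
```

```text
-0.01 -0.01 [319.8 301.8] [305.5 270.7]
-0.01 0.0 [319.7 294.2] [305.5 275.3]
-0.01 0.017 [319.6 282.8] [305.4 283. ]
0 -0.01 [319.8 285.4] [302.1 273.3]
0 0.0 [319.7 278.5] [302.1 277.9]
0 0.017 [319.6 268.2] [302.1 285.6]
0.01 -0.01 [319.8 268.6] [298.7 275.8]
0.01 0.0 [319.7 262.4] [298.8 280.5]
0.01 0.017 [319.6 253.2] [298.8 288.2]
```

View pics/tip.png

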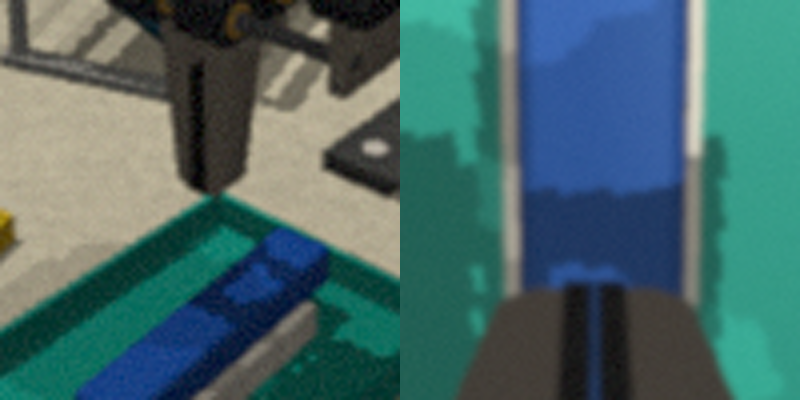

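The tip is at side (301,273) and wrist (320,272). Both views put the fingertips about 12 mm behind the reported TCP, not 17 mm ahead of it. The jaws therefore closed above the handle and the brush was not touched. I'll go lower.

Call:
step_arm --plan '[{"dp": [0, 0, 0], "spin": 0, "hand": 80}, {"dp": [0, 0, 0], "spin": 0, "hand": 80}, {"dp": [0, 0, 0], "spin": 0, "hand": 80}, {"dp": [0, 0, 0], "spin": 0, "hand": 80}, {"dp": [0, 0, 0], "spin": 0, "hand": 80}, {"dp": [0, 0, 0], "spin": 0, "hand": 80}, {"dp": [0, 0, 3], "spin": 0, "hand": 80}, {"dp": [0, 0, 6], "spin": 0, "hand": 80}, {"dp": [0, 0, 6], "spin": 0, "hand": 80}]'

```text
clock: 4.9
tcp_pos: [0.4362, 0.174, 0.0408]
ee_rot: [[0.191, 0.982, -0.008], [0.982, -0.191, -0.001], [-0.003, -0.008, -1.0]]
wrist_force: [-1.0, 0.3, 1.0]
opening: 0.063
grip_force: 0.0
```

```bash
python3 - <<'E'
from h import *
go([.441,.1755,.02],-11)
im=eyes.grab_frame('wrist'); w=eyes.camera_info('wrist')
for k in blobs(im,(105,120,50),(118,255,255),300): print(cv2.boundingRect(k),rect(w,k,.047))
go([.441,.1755,.02],-11)
E
```

```text
dp [0.25 0.46 2.08] spin -0.0 | at [0.4362 0.174  0.0408] y -11.0 tilt [-0.008 -0.001 -1.   ] t 4.9 F [-1.   0.3  1. ] open 0.063 g 0.0
(296, 133, 60, 227) [4.43900e-01 1.88300e-01 1.33100e-01 3.09000e-02 7.90997e+01]
dp [0.18 0.28 2.3 ] spin 0.0 | at [0.438  0.1743 0.043 ] y -11.0 tilt [-0.004 -0.001 -1.   ] t 4.95 F [ 0.6 -0.5 -0.8] open 0.0631 g 0.0
```

Call:
step_arm --plan '[{"dp": [0.2, 0.3, 1], "spin": 0, "hand": 80}, {"dp": [0.2, 0.3, 2], "spin": 0, "hand": 80}, {"dp": [0.2, 0.3, 2.2], "spin": 0, "hand": 80}, {"dp": [0.2, 0.3, 2.2], "spin": 0, "hand": 80}]'

```text
clock: 5.35
tcp_pos: [0.4431, 0.1759, 0.0223]
ee_rot: [[0.191, 0.982, -0.0], [0.982, -0.191, -0.0], [-0.0, -0.0, -1.0]]
wrist_force: [0.4, 0.9, 0.7]
opening: 0.063
grip_force: 0.0
```

Call:
step_arm --plan '[{"dp": [0, 0, 0], "spin": 0, "hand": 255}, {"dp": [0, 0, 0], "spin": 0, "hand": 255}, {"dp": [0, 0, 0], "spin": 0, "hand": 255}, {"dp": [0, 0, 0], "spin": 0, "hand": 255}, {"dp": [0, 0, 0], "spin": 0, "hand": 255}, {"dp": [0, 0, 0], "spin": 0, "hand": 255}]'

```text
clock: 5.95
tcp_pos: [0.4431, 0.1759, 0.0226]
ee_rot: [[0.191, 0.982, -0.0], [0.982, -0.191, 0.0], [0.0, -0.0, -1.0]]
wrist_force: [-1.1, -0.3, 1.9]
opening: 0.0318
grip_force: 30.0
```

Call:
step_arm --plan '[{"dp": [0, 0, -2], "spin": 0, "hand": 255}, {"dp": [0, 0, -5], "spin": 0, "hand": 255}, {"dp": [0, 0, -7], "spin": 0, "hand": 255}]'

```text
clock: 6.25
tcp_pos: [0.4437, 0.1759, 0.0938]
ee_rot: [[0.191, 0.982, 0.001], [0.982, -0.191, 0.0], [0.0, 0.001, -1.0]]
wrist_force: [1.3, 0.1, -1.8]
opening: 0.0313
grip_force: 30.0
```

```bash
python3 - <<'E'
from h import *
go([.6436,.2216,.09],-2.4)
E
```

```text
dp [ 8.3  18.75  0.4 ] spin -0.15 | at [0.4437 0.1759 0.0938] y -11.0 tilt [ 0.001  0.    -1.   ] t 6.25 F [ 1.3  0.1 -1.8] open 0.0313 g 30.0
```

Call:
step_arm --plan '[{"dp": [2, 4.5, 0], "spin": -0.05, "hand": 255}, {"dp": [4, 9, 0], "spin": -0.1, "hand": 255}, {"dp": [6, 13.5, 0], "spin": -0.15, "hand": 255}, {"dp": [7.6, 17, 0], "spin": -0.15, "hand": 255}, {"dp": [8.3, 18.75, 0], "spin": -0.15, "hand": 255}, {"dp": [8.3, 18.75, 0.3], "spin": -0.15, "hand": 255}, {"dp": [8.3, 18.75, 0.3], "spin": -0.15, "hand": 255}, {"dp": [8.3, 18.75, 0.3], "spin": -0.15, "hand": 255}]'

```text
clock: 7.05
tcp_pos: [0.6415, 0.2214, 0.0887]
ee_rot: [[0.042, 0.999, -0.002], [0.999, -0.042, -0.0], [-0.0, -0.002, -1.0]]
wrist_force: [0.5, 0.9, -1.1]
opening: 0.0318
grip_force: 30.0
```

```bash
python3 - <<'E'
from h import *
go([.6436,.2216,.0217],-2.4)
im=eyes.grab_frame('top'); c=eyes.camera_info('top')
w=eyes.camera_info('wrist');wi=eyes.grab_frame('wrist')
for k in blobs(wi,(22,120,60),(35,255,255),300): print('dish w',cv2.boundingRect(k),rect(w,k,.018))
for k in blobs(im,(22,120,80),(35,255,255),100): print('dish',rect(c,k,.018))
for k in blobs(wi,(105,120,50),(118,255,255),300): print('blue',cv2.boundingRect(k),rect(w,k,.047+.066))
E
```

```text
dp [0.03 0.22 6.7 ] spin 0.0 | at [0.6415 0.2214 0.0887] y -2.4 tilt [-0.002 -0.    -1.   ] t 7.05 F [ 0.5  0.9 -1.1] open 0.0318 g 30.0
dish w (247, 85, 156, 215) [ 0.6467  0.2553  0.1629  0.109  87.5213]
dish [ 0.6334  0.3125  0.0757  0.0474 -2.3661]
dish [ 0.6413  0.1639  0.1126  0.1096 87.4749]
blue (293, 395, 52, 24) [ 0.6382  0.1527  0.0292  0.0159 -2.4067]
blue (286, 139, 65, 221) [6.42100e-01 2.42000e-01 1.16100e-01 3.14000e-02 8.70862e+01]
```

Call:
step_arm --plan '[{"dp": [0, 0.2, 3], "spin": 0, "hand": 255}, {"dp": [0, 0.2, 5], "spin": 0, "hand": 255}, {"dp": [0, 0.2, 6], "spin": 0, "hand": 255}, {"dp": [0, 0.2, 6.4], "spin": 0, "hand": 255}, {"dp": [0, 0.2, 6.6], "spin": 0, "hand": 255}, {"dp": [0, 0.2, 6.7], "spin": 0, "hand": 255}, {"dp": [0, 0.2, 6.7], "spin": 0, "hand": 255}]'

```text
clock: 7.85
tcp_pos: [0.6458, 0.2216, 0.0235]
ee_rot: [[0.042, 0.999, 0.002], [0.999, -0.042, 0.0], [0.0, 0.002, -1.0]]
wrist_force: [-0.5, 0.1, -1.8]
opening: 0.0313
grip_force: 30.0
```

```bash
python3 - <<'E'
from h import *
go([.6436,.2216,.0217],-2.4)
E
```

```text
dp [-0.01 -0.22  0.18] spin -0.0 | at [0.6458 0.2216 0.0235] y -2.4 tilt [ 0.002  0.    -1.   ] t 7.85 F [-0.5  0.1 -1.8] open 0.0313 g 30.0
```

Call:
step_arm --plan '[{"dp": [0, -0.1, 0.2], "spin": 0, "hand": 255}, {"dp": [0, -0.1, 0.2], "spin": 0, "hand": 255}, {"dp": [0, -0.1, 0.2], "spin": 0, "hand": 120}, {"dp": [0, -0.1, 0.2], "spin": 0, "hand": 120}, {"dp": [0, -0.1, 0.2], "spin": 0, "hand": 120}, {"dp": [0, -0.1, 0.2], "spin": 0, "hand": 120}, {"dp": [0, -0.1, -5], "spin": 0, "hand": 120}, {"dp": [0, -0.1, -10], "spin": 0, "hand": 120}, {"dp": [0, -0.1, -15], "spin": 0, "hand": 120}, {"dp": [0, -0.1, -20], "spin": 0, "hand": 120}]'

```text
clock: 8.85
tcp_pos: [0.6437, 0.2215, 0.2223]
ee_rot: [[0.042, 0.999, -0.0], [0.999, -0.042, -0.0], [-0.0, -0.0, -1.0]]
wrist_force: [0.5, 0.5, 0.5]
opening: 0.0488
grip_force: 0.0
```

Call:
step_arm --plan '[{"dp": [-6, 5, 0], "spin": 0, "hand": 150}, {"dp": [-6, 10, 0], "spin": 0, "hand": 150}, {"dp": [-6, 15, 0], "spin": 0, "hand": 150}, {"dp": [-6, 20, 0], "spin": 0, "hand": 150}, {"dp": [-6, 25, 0], "spin": 0, "hand": 150}, {"dp": [-6, 30, 0], "spin": 0, "hand": 150}]'

```text
clock: 9.45
tcp_pos: [0.8657, 0.1473, 0.213]
ee_rot: [[0.042, 0.999, 0.022], [0.999, -0.042, 0.004], [0.005, 0.022, -1.0]]
wrist_force: [69.3, 8.9, 33.8]
opening: 0.0377
grip_force: 0.0
```

```bash
python3 - <<'E'
from h import *
go([.56,-.15,.25],-87)
print(monitor.read_state()['joint_pos'])
im=eyes.grab_frame('top'); c=eyes.camera_info('top')
for k in blobs(im,(105,120,50),(118,255,255),100): print('blue',cv2.boundingRect(k),rect(c,k,.046))
E
```

```text
dp [-30.97 -29.21  -4.49] spin 1.477 | at [0.8657 0.1473 0.213 ] y -2.4 tilt [ 0.022  0.004 -1.   ] t 9.45 F [69.3  8.9 33.8] open 0.0377 g 0.0
[  1.73146135  64.60080579  10.45281737   0.21321433 103.68699001
   4.1801685 ]
blue (0, 235, 98, 115) [0.3586 0.6532 0.2943 0.253  0.398 ]
```

```bash
python3 - <<'E'
from h import *
go([.5,.10,.25],93)
go([.512,-.1485,.25],93)
E
```

```text
dp [ -6.04 -35.78  -5.28] spin -1.667 | at [0.8596 0.1448 0.1938] y -2.5 tilt [-0.01   0.002 -1.   ] t 9.5 F [ -7.8  -2.1 -17.3] open 0.038 g 0.0
dp [-30.82 -33.49  -5.35] spin -1.667 | at [0.8596 0.1448 0.1938] y -2.5 tilt [-0.01   0.002 -1.   ] t 9.5 F [ -7.8  -2.1 -17.3] open 0.038 g 0.0
```

Call:
step_arm --plan '[{"dp": [-1, -4, -1], "spin": -0.1, "hand": 150}, {"dp": [-2, -8, -3], "spin": -0.25, "hand": 150}, {"dp": [-3, -13, -5], "spin": -0.4, "hand": 150}, {"dp": [-4, -18, -5], "spin": -0.55, "hand": 150}, {"dp": [-5, -23, -5], "spin": -0.7, "hand": 150}, {"dp": [-6, -28, -5], "spin": -0.85, "hand": 150}, {"dp": [-6, -32, -5], "spin": -1.0, "hand": 150}, {"dp": [-9, -35, -5], "spin": -1.15, "hand": 150}, {"dp": [-13.5, -35.5, -5], "spin": -1.3, "hand": 150}, {"dp": [-18, -35.5, -5], "spin": -1.45, "hand": 150}]'

```text
clock: 10.5
tcp_pos: [0.5017, -0.0069, 0.256]
ee_rot: [[-0.964, 0.267, 0.023], [0.267, 0.964, 0.003], [-0.021, 0.009, -1.0]]
wrist_force: [0.4, -0.6, -0.7]
opening: 0.038
grip_force: 0.0
```

```bash
python3 - <<'E'
from h import *
go([.512,-.1485,.25],93)
im=eyes.grab_frame('top'); c=eyes.camera_info('top')
for k in blobs(im,(105,120,50),(118,255,255),100): print('blue',cv2.boundingRect(k),rect(c,k,.046))
for k in blobs(im,(22,120,80),(35,255,255),100): print('dish',rect(c,k,.018))
E
```

```text
dp [ -4.76 -13.38   0.58] spin -0.322 | at [ 0.5017 -0.0069  0.256 ] y 74.5 tilt [ 0.023  0.003 -1.   ] t 10.5 F [ 0.4 -0.6 -0.7] open 0.038 g 0.0
blue (0, 235, 98, 115) [0.3586 0.6532 0.2943 0.2529 0.398 ]
blue (186, 175, 60, 13) [6.42100e-01 2.20200e-01 1.55400e-01 2.95000e-02 8.76688e+01]
dish [ 0.6435  0.2216  0.2287  0.1093 87.6691]
```

Call:
step_arm --plan '[{"dp": [-1.6, -4.5, 0], "spin": -0.12, "hand": 150}, {"dp": [-3.2, -9, 0], "spin": -0.24, "hand": 150}, {"dp": [-4.8, -13.4, 0], "spin": -0.322, "hand": 150}, {"dp": [-4.8, -13.4, 0.6], "spin": -0.322, "hand": 150}, {"dp": [-4.8, -13.4, 0.6], "spin": -0.322, "hand": 150}, {"dp": [-4.8, -13.4, 0.6], "spin": -0.322, "hand": 150}, {"dp": [-4.8, -13.4, 0.6], "spin": -0.322, "hand": 150}]'

```text
clock: 11.25
tcp_pos: [0.5132, -0.1475, 0.2494]
ee_rot: [[-0.999, -0.046, 0.022], [-0.045, 0.999, 0.004], [-0.022, 0.003, -1.0]]
wrist_force: [-0.6, -0.3, -0.5]
opening: 0.0376
grip_force: 0.0
```

```bash
python3 - <<'E'
from h import *
go([.512,-.1485,.046],93)
E
```

```text
dp [ 0.57 -0.15 20.33] spin -0.007 | at [ 0.5132 -0.1475  0.2494] y 92.6 tilt [ 0.022  0.004 -1.   ] t 11.25 F [-0.6 -0.3 -0.5] open 0.0376 g 0.0
```

Useful finding: the earlier stretch to the reach limit left a lasting tilt of about 1.3° towards +x, which helps clear the rail. I'll descend beside the rack and then probe in slowly.

Call:
step_arm --plan '[{"dp": [0.5, -0.15, 5], "spin": 0, "hand": 150}, {"dp": [0.5, -0.15, 10], "spin": 0, "hand": 150}, {"dp": [0.5, -0.15, 15], "spin": 0, "hand": 150}, {"dp": [0.5, -0.15, 18], "spin": 0, "hand": 150}, {"dp": [0.5, -0.15, 20.3], "spin": 0, "hand": 150}, {"dp": [0.5, -0.15, 20.3], "spin": 0, "hand": 150}, {"dp": [0.5, -0.15, 20.3], "spin": 0, "hand": 150}]'

```text
clock: 11.95
tcp_pos: [0.5129, -0.1492, 0.0468]
ee_rot: [[-0.999, -0.045, 0.022], [-0.045, 0.999, 0.003], [-0.022, 0.002, -1.0]]
wrist_force: [0.1, -0.2, 0.1]
opening: 0.0378
grip_force: 0.0
```

```bash
python3 - <<'E'
from h import *
go([.5369,-.1472,.046],93)
s=monitor.read_state(); R=s['ee_rot']; tp=s['tcp_pos']
sd=eyes.grab_frame('side'); top=eyes.grab_frame('top'); c=eyes.camera_info('side'); ct=eyes.camera_info('top')
print(proj(c,tp-.012*R[:,2]), proj(ct,tp-.012*R[:,2]))
a=sd[130:250,270:400]; cv2.imwrite('pics/pre.png',np.hstack([cv2.resize(a,(433,400),interpolation=2),cv2.resize(top[170:270,310:400],(360,400),interpolation=2)])[:,:,::-1])
E
```

```text
dp [-2.4   0.09  0.14] spin -0.007 | at [ 0.5129 -0.1492  0.0468] y 92.6 tilt [ 0.022  0.003 -1.   ] t 11.95 F [ 0.1 -0.2  0.1] open 0.0378 g 0.0
[332.91493566 217.4002871 ] [357.45767144 228.24777193]
```

View pics/pre.png

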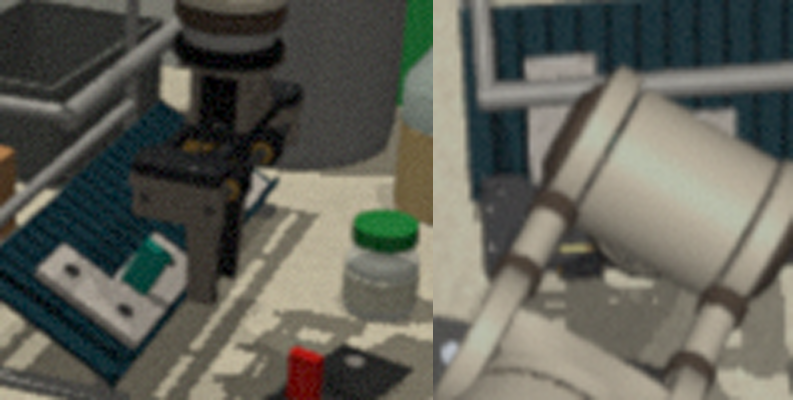

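The side crop shows the jaws open at (330,219), on the robot side of lug 1 (crop (150,265)). The wrist neck at rail height is narrow, so I'll probe in with small steps.

Call:
step_arm --plan '[{"dp": [-0.8, 0.1, 0.1], "spin": 0, "hand": 150}, {"dp": [-1.6, 0.1, 0.1], "spin": 0, "hand": 150}, {"dp": [-2.2, 0.1, 0.1], "spin": 0, "hand": 150}, {"dp": [-2.2, 0.1, 0.1], "spin": 0, "hand": 150}, {"dp": [-2.4, 0.1, 0.1], "spin": 0, "hand": 150}, {"dp": [-2.4, 0.1, 0.1], "spin": 0, "hand": 150}]'

```text
clock: 12.65
tcp_pos: [0.5364, -0.1477, 0.0454]
ee_rot: [[-0.999, -0.044, 0.021], [-0.044, 0.999, 0.004], [-0.021, 0.003, -1.0]]
wrist_force: [0.3, -0.3, -0.6]
opening: 0.0383
grip_force: 0.0
```

Call:
step_arm --plan '[{"dp": [-0.2, 0, 0], "spin": 0, "hand": 150}, {"dp": [-0.3, 0, 0], "spin": 0, "hand": 150}, {"dp": [-0.3, 0, 0], "spin": 0, "hand": 150}]'

```text
clock: 12.95
tcp_pos: [0.5394, -0.1476, 0.0456]
ee_rot: [[-0.999, -0.044, 0.022], [-0.044, 0.999, 0.004], [-0.022, 0.003, -1.0]]
wrist_force: [0.2, 0.3, -0.4]
opening: 0.0375
grip_force: 0.0
```

Call:
step_arm --plan '[{"dp": [-0.2, 0, 0], "spin": 0, "hand": 150}, {"dp": [-0.4, 0, 0], "spin": 0, "hand": 150}, {"dp": [-0.4, 0, 0], "spin": 0, "hand": 150}]'

```text
clock: 13.25
tcp_pos: [0.5436, -0.1475, 0.0458]
ee_rot: [[-0.999, -0.044, 0.022], [-0.044, 0.999, 0.004], [-0.022, 0.003, -1.0]]
wrist_force: [0.8, 0.0, 0.1]
opening: 0.0379
grip_force: 0.0
```

Call:
step_arm --plan '[{"dp": [-0.2, 0, 0], "spin": 0, "hand": 150}, {"dp": [-0.3, 0, 0], "spin": 0, "hand": 150}, {"dp": [-0.3, 0, 0], "spin": 0, "hand": 150}]'

```text
clock: 13.55
tcp_pos: [0.5464, -0.1473, 0.0457]
ee_rot: [[-0.999, -0.044, 0.022], [-0.044, 0.999, 0.004], [-0.022, 0.003, -1.0]]
wrist_force: [-0.8, -1.0, 0.8]
opening: 0.0379
grip_force: 0.0
```

Call:
step_arm --plan '[{"dp": [-0.2, 0, 0], "spin": 0, "hand": 150}, {"dp": [-0.3, 0, 0], "spin": 0, "hand": 150}, {"dp": [-0.3, 0, 0], "spin": 0, "hand": 255}, {"dp": [-0.3, 0, 0], "spin": 0, "hand": 255}, {"dp": [-0.3, 0, 0], "spin": 0, "hand": 255}, {"dp": [-0.3, 0, 0], "spin": 0, "hand": 255}, {"dp": [-0.3, 0, 0], "spin": 0, "hand": 255}, {"dp": [-0.3, 0, 0], "spin": 0, "hand": 255}]'

```text
clock: 14.35
tcp_pos: [0.5492, -0.1472, 0.0458]
ee_rot: [[-0.999, -0.044, 0.021], [-0.044, 0.999, 0.004], [-0.021, 0.003, -1.0]]
wrist_force: [-0.9, -0.7, -0.8]
opening: 0.0118
grip_force: 30.0
```

Call:
step_arm --plan '[{"dp": [0.4, 0, -0.8], "spin": 0, "hand": 255}, {"dp": [0.9, 0, -1.6], "spin": 0, "hand": 255}, {"dp": [2, 0, -3], "spin": 0, "hand": 255}, {"dp": [4, 0, -4.5], "spin": 0, "hand": 255}, {"dp": [7, 0, -6], "spin": 0, "hand": 255}, {"dp": [10, 0, -7], "spin": 0, "hand": 255}, {"dp": [12, 0, -8], "spin": 0, "hand": 255}, {"dp": [12, 0, -8], "spin": 0, "hand": 255}]'

```text
clock: 15.15
tcp_pos: [0.4259, -0.1528, 0.1242]
ee_rot: [[-0.999, -0.043, 0.022], [-0.043, 0.999, 0.003], [-0.022, 0.002, -1.0]]
wrist_force: [0.5, -1.3, -3.7]
opening: 0.0114
grip_force: 30.0
```

```bash
python3 - <<'E'
from h import *
cx=np.array([.4457,.1702]); a=np.radians(74.6); X=np.array([np.cos(a),np.sin(a)]);Y=np.array([-np.sin(a),np.cos(a)])
p=cx+.03375*X+.047*Y; print(p)
go([*p,.13],74.6)
s=eyes.grab_frame('side'); c=eyes.camera_info('side'); st=monitor.read_state()
print(proj(c,st['tcp_pos']-.031*st['ee_rot'][:,2]))
# bright silver pixels: low saturation, brightish
hsv=cv2.cvtColor(s,cv2.COLOR_RGB2HSV)
cv2.imwrite('pics/lift.png',cv2.resize(s[120:270,280:480],(800,600),interpolation=2)[:,:,::-1])
E
```

```text
[0.40935003 0.21521936]
dp [ 0.07 36.84 -0.51] spin 0.312 | at [ 0.4259 -0.1528  0.1242] y 92.5 tilt [ 0.022  0.003 -1.   ] t 15.15 F [ 0.5 -1.3 -3.7] open 0.0114 g 30.0
[369.71690756 187.28804103]
```

View pics/lift.png

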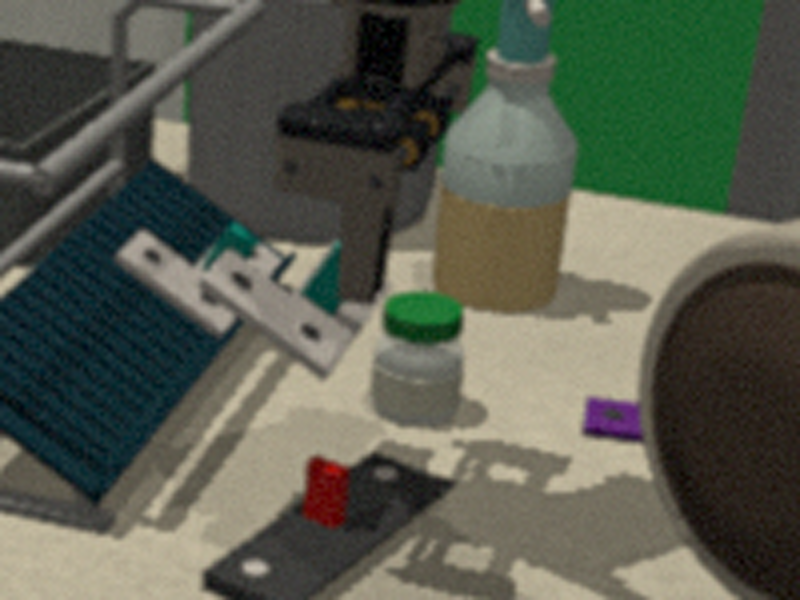

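The plate hangs firmly at the lug, at crop (320,280), and is still tilted 30°. The weight reading of 3.7 N is right. I'll touch its low edge on the tray floor and drag away from the robot so that it pivots flat.

```bash
cat >> h.py <<'E'
TC=np.array([.4457,.1702]); _a=np.radians(74.6); TX=np.array([np.cos(_a),np.sin(_a)]);TY=np.array([-np.sin(_a),np.cos(_a)])
def tw(u,v): return TC+u/1e3*TX+v/1e3*TY
def uv(p): d=(np.asarray(p)[:2]-TC)*1e3; return np.round([d@TX,d@TY],1)
E
python3 - <<'E'
from h import *
p=tw(33,70); go([*p,.06],74.6)
E
```

```text
dp [ 2.54 37.47  6.4 ] spin 0.312 | at [ 0.427  -0.1528  0.1239] y 92.5 tilt [ 0.022  0.003 -1.   ] t 15.2 F [ 0.3 -0.3 -3.2] open 0.0117 g 30.0
```

Call:
step_arm --plan '[{"dp": [0.3, 4, 0], "spin": 0.04, "hand": 255}, {"dp": [0.6, 9, 0], "spin": 0.08, "hand": 255}, {"dp": [0.9, 14, 0], "spin": 0.12, "hand": 255}, {"dp": [1.3, 19, 0], "spin": 0.16, "hand": 255}, {"dp": [1.6, 24, 0], "spin": 0.2, "hand": 255}, {"dp": [2.0, 29, 0], "spin": 0.25, "hand": 255}, {"dp": [2.4, 34, 0], "spin": 0.3, "hand": 255}, {"dp": [2.5, 37.5, 1], "spin": 0.312, "hand": 255}, {"dp": [2.5, 37.5, 4], "spin": 0.312, "hand": 255}, {"dp": [2.5, 37.5, 6.4], "spin": 0.312, "hand": 255}]'

```text
clock: 16.2
tcp_pos: [0.387, 0.2227, 0.0585]
ee_rot: [[-0.965, 0.261, 0.021], [0.262, 0.965, 0.004], [-0.019, 0.009, -1.0]]
wrist_force: [-0.1, -0.4, -3.7]
opening: 0.0117
grip_force: 30.0
```

Call:
step_arm --plan '[{"dp": [0, 0, 0.5], "spin": 0, "hand": 255}, {"dp": [0, 0, 0.5], "spin": 0, "hand": 255}]'

```text
clock: 16.4
tcp_pos: [0.3869, 0.221, 0.0539]
ee_rot: [[-0.964, 0.265, 0.019], [0.265, 0.964, 0.003], [-0.017, 0.008, -1.0]]
wrist_force: [0.3, 0.7, -3.3]
opening: 0.0116
grip_force: 30.0
```

```bash
python3 - <<'E'
from h import *
p=tw(33,70); go([*p,.023],74.6); print(uv(monitor.read_state()['tcp_pos']))
im=eyes.grab_frame('top'); c=eyes.camera_info('top')
hsv=cv2.cvtColor(im,cv2.COLOR_RGB2HSV)
for k in blobs(im,(78,100,60),(95,255,255),15): print(cv2.boundingRect(k),rect(c,k,.025))
E
```

```text
dp [ 0.03 -0.06  3.09] spin 0.001 | at [0.3869 0.221  0.0539] y 74.7 tilt [ 0.019  0.003 -1.   ] t 16.4 F [ 0.3  0.7 -3.3] open 0.0116 g 30.0
[33.4 70.2]
(439, 321, 7, 9) [ 0.2603 -0.3695  0.0227  0.0129  9.9122]
(511, 244, 29, 25) [  0.4388  -0.5944   0.0681   0.0644 -46.4017]
(201, 218, 80, 77) [ 0.4452  0.1692  0.2037  0.1565 74.6074]
(424, 198, 6, 13) [ 0.5786 -0.336   0.0321  0.0133 -1.3776]
(79, 178, 26, 24) [6.27000e-01 5.55300e-01 6.37000e-02 6.30000e-02 6.91916e+01]
```

Call:
step_arm --plan '[{"dp": [0, 0, 1.5], "spin": 0, "hand": 255}, {"dp": [0, 0, 2.6], "spin": 0, "hand": 255}, {"dp": [0, 0, 2.8], "spin": 0, "hand": 255}, {"dp": [0, 0, 2.8], "spin": 0, "hand": 255}]'

```text
clock: 16.85
tcp_pos: [0.3884, 0.2211, 0.0269]
ee_rot: [[-0.964, 0.265, 0.021], [0.265, 0.964, 0.004], [-0.02, 0.009, -1.0]]
wrist_force: [0.3, -0.6, -2.9]
opening: 0.012
grip_force: 30.0
```

Call:
step_arm --plan '[{"dp": [0, 0, 0.2], "spin": 0, "hand": 255}, {"dp": [0, 0, 0.2], "spin": 0, "hand": 255}]'

```text
clock: 17.05
tcp_pos: [0.3887, 0.2212, 0.0251]
ee_rot: [[-0.964, 0.265, 0.022], [0.265, 0.964, 0.004], [-0.02, 0.01, -1.0]]
wrist_force: [-1.0, -0.4, -2.5]
opening: 0.0114
grip_force: 30.0
```

Call:
step_arm --plan '[{"dp": [0, 0, 0.2], "spin": 0, "hand": 255}, {"dp": [0, 0, 0.2], "spin": 0, "hand": 255}]'

```text
clock: 17.25
tcp_pos: [0.3883, 0.2212, 0.0226]
ee_rot: [[-0.964, 0.265, 0.021], [0.265, 0.964, 0.004], [-0.02, 0.009, -1.0]]
wrist_force: [-0.7, 0.3, -4.0]
opening: 0.0114
grip_force: 30.0
```

Call:
step_arm --plan '[{"dp": [0, 0, 0.2], "spin": 0, "hand": 255}, {"dp": [0, 0, 0.2], "spin": 0, "hand": 255}]'

```text
clock: 17.45
tcp_pos: [0.3888, 0.2213, 0.021]
ee_rot: [[-0.964, 0.265, 0.022], [0.265, 0.964, 0.004], [-0.02, 0.01, -1.0]]
wrist_force: [-0.5, 0.7, -1.5]
opening: 0.0119
grip_force: 30.0
```

Call:
step_arm --plan '[{"dp": [0, 0, 0.2], "spin": 0, "hand": 255}, {"dp": [0, 0, 0.2], "spin": 0, "hand": 255}]'

```text
clock: 17.65
tcp_pos: [0.39, 0.2213, 0.0204]
ee_rot: [[-0.964, 0.264, 0.024], [0.264, 0.964, 0.004], [-0.022, 0.01, -1.0]]
wrist_force: [-3.6, -1.8, 10.7]
opening: 0.0115
grip_force: 30.0
```

Call:
step_arm --plan '[{"dp": [0, 0, 0.2], "spin": 0, "hand": 255}, {"dp": [0, 0, 0.2], "spin": 0, "hand": 255}]'

```text
clock: 17.85
tcp_pos: [0.3919, 0.2209, 0.0199]
ee_rot: [[-0.964, 0.264, 0.027], [0.264, 0.965, 0.003], [-0.025, 0.01, -1.0]]
wrist_force: [-2.6, -5.0, 18.4]
opening: 0.0117
grip_force: 30.0
```

Call:
step_arm --plan '[{"dp": [-0.4, 0, 0], "spin": 0, "hand": 255}, {"dp": [-0.8, 0, 0], "spin": 0, "hand": 255}, {"dp": [-1.2, 0, 0], "spin": 0, "hand": 255}, {"dp": [-1.2, 0, 0], "spin": 0, "hand": 255}]'

```text
clock: 18.25
tcp_pos: [0.4011, 0.2181, 0.0178]
ee_rot: [[-0.964, 0.265, 0.023], [0.265, 0.964, 0.004], [-0.021, 0.01, -1.0]]
wrist_force: [-1.8, 0.1, 7.2]
opening: 0.0117
grip_force: 30.0
```

Call:
step_arm --plan '[{"dp": [-0.4, 0, 0], "spin": 0, "hand": 255}, {"dp": [-0.8, 0, 0], "spin": 0, "hand": 255}, {"dp": [-1.2, 0, 0], "spin": 0, "hand": 255}, {"dp": [-1.2, 0, 0], "spin": 0, "hand": 255}]'

```text
clock: 18.65
tcp_pos: [0.4121, 0.2145, 0.017]
ee_rot: [[-0.964, 0.265, 0.022], [0.265, 0.964, 0.003], [-0.02, 0.009, -1.0]]
wrist_force: [-0.4, 0.8, 1.0]
opening: 0.0115
grip_force: 30.0
```

Call:
step_arm --plan '[{"dp": [-0.1, 0, 0.2], "spin": 0, "hand": 255}, {"dp": [-0.2, 0, 0.3], "spin": 0, "hand": 255}, {"dp": [-0.2, 0, 0.3], "spin": 0, "hand": 255}]'

```text
clock: 18.95
tcp_pos: [0.4155, 0.2137, 0.0153]
ee_rot: [[-0.964, 0.264, 0.025], [0.264, 0.964, 0.002], [-0.023, 0.009, -1.0]]
wrist_force: [-1.5, -4.1, 7.2]
opening: 0.0118
grip_force: 30.0
```

Call:
step_arm --plan '[{"dp": [0, 0, 0.2], "spin": 0, "hand": 255}, {"dp": [0, 0, 0.2], "spin": 0, "hand": 255}]'

```text
clock: 19.15
tcp_pos: [0.4171, 0.2133, 0.0142]
ee_rot: [[-0.964, 0.264, 0.028], [0.264, 0.965, 0.002], [-0.026, 0.009, -1.0]]
wrist_force: [1.3, -6.3, 9.5]
opening: 0.0116
grip_force: 30.0
```

```bash
python3 - <<'E'
from h import *
st=monitor.read_state(); print(uv(st['tcp_pos']),st['tcp_pos'],st['wrist_torque'],st['wrist_force'])
im=eyes.grab_frame('side'); c=eyes.camera_info('side'); hsv=cv2.cvtColor(im,cv2.COLOR_RGB2HSV)
# silver px inside tray
m=cv2.inRange(hsv,np.array((0,0,70)),np.array((25,60,255))); 
poly=np.array([proj(c,[*tw(u,v),.025]) for u,v in[(-92,-70),(92,-70),(92,70),(-92,70)]],np.int32)
k=np.zeros_like(m); cv2.fillPoly(k,[poly],255); m&=k
cs,_=cv2.findContours(m,cv2.RETR_EXTERNAL,cv2.CHAIN_APPROX_NONE)
for q in cs:
    if cv2.contourArea(q)>60:
        ap=cv2.approxPolyDP(q,2.5,True)[:,0]
        print(cv2.contourArea(q)); print([(tuple(p.tolist()),tuple(uv(onz(c,*p,.013)).tolist())) for p in ap])
E
```

```text
[34. 39.] [0.41710965 0.21330012 0.01415334] [-1.2623316  -0.0971939  -0.08008367] [ 1.31169174 -6.27139978  9.49413122]
1285.0
[((337, 318), (-39.6, 58.5)), ((320, 307), (-44.1, 13.2)), ((315, 312), (-25.9, 15.6)), ((312, 326), (8.7, 37.4)), ((307, 325), (12.7, 28.6)), ((308, 330), (21.9, 39.0)), ((303, 335), (37.9, 40.9)), ((292, 328), (37.0, 13.3)), ((285, 328), (45.3, 3.6)), ((272, 318), (40.8, -34.2)), ((255, 329), (83.0, -35.9)), ((294, 353), (82.0, 59.1))]
```

Call:
step_arm --plan '[{"dp": [0, 0, -0.3], "spin": 0, "hand": 255}, {"dp": [0, 0, -0.3], "spin": 0, "hand": 150}, {"dp": [0, 0, -0.3], "spin": 0, "hand": 150}, {"dp": [0, 0, -0.3], "spin": 0, "hand": 150}, {"dp": [0, 0, -0.3], "spin": 0, "hand": 150}]'

```text
clock: 19.7
tcp_pos: [0.4135, 0.2144, 0.0151]
ee_rot: [[-0.964, 0.264, 0.021], [0.265, 0.964, 0.004], [-0.02, 0.009, -1.0]]
wrist_force: [-0.1, 0.2, -0.1]
opening: 0.0376
grip_force: 0.0
```

```bash
python3 - <<'E'
from h import *
p=tw(34,29.3); go([*p,.012],74.6)
E
```

```text
dp [-1.34 -0.01  0.33] spin 0.001 | at [0.4135 0.2144 0.0151] y 74.7 tilt [ 0.021  0.004 -1.   ] t 19.7 F [-0.1  0.2 -0.1] open 0.0376 g 0.0
```

Centre over the lug, regrip, and slide 8 mm towards the robot-side wall.

Call:
step_arm --plan '[{"dp": [-0.7, 0, 0], "spin": 0, "hand": 150}, {"dp": [-1.3, 0, 0.3], "spin": 0, "hand": 150}, {"dp": [-1.3, 0, 0.3], "spin": 0, "hand": 255}, {"dp": [-1.3, 0, 0.3], "spin": 0, "hand": 255}, {"dp": [-1.3, 0, 0.3], "spin": 0, "hand": 255}, {"dp": [-1.3, 0, 0.3], "spin": 0, "hand": 255}, {"dp": [-1.3, 0, 0.3], "spin": 0, "hand": 255}, {"dp": [-1.1, 0, 0.3], "spin": 0, "hand": 255}, {"dp": [-0.8, 0, 0.3], "spin": 0, "hand": 255}, {"dp": [-0.5, 0, 0.3], "spin": 0, "hand": 255}]'

```text
clock: 20.7
tcp_pos: [0.4188, 0.213, 0.0126]
ee_rot: [[-0.964, 0.264, 0.023], [0.264, 0.964, 0.004], [-0.021, 0.009, -1.0]]
wrist_force: [1.9, -0.7, -0.1]
opening: 0.0119
grip_force: 30.0
```

Call:
step_arm --plan '[{"dp": [0, 0, 0], "spin": 0, "hand": 150}, {"dp": [0, 0, 0], "spin": 0, "hand": 150}, {"dp": [0, 0, 0], "spin": 0, "hand": 150}, {"dp": [0, 0, 0], "spin": 0, "hand": 150}, {"dp": [0, 0, -5], "spin": 0, "hand": 150}, {"dp": [0, 0, -10], "spin": 0, "hand": 150}, {"dp": [0, 0, -15], "spin": 0, "hand": 150}, {"dp": [0, 0, -20], "spin": 0, "hand": 150}]'

```text
clock: 21.5
tcp_pos: [0.4137, 0.2122, 0.2142]
ee_rot: [[-0.964, 0.265, 0.021], [0.265, 0.964, 0.004], [-0.02, 0.009, -1.0]]
wrist_force: [1.3, 0.2, -0.7]
opening: 0.0378
grip_force: 0.0
```

```bash
cat > seek.py <<'E'
from h import *
def silver(n):
    im=eyes.grab_frame(n); c=eyes.camera_info(n); hsv=cv2.cvtColor(im,cv2.COLOR_RGB2HSV)
    m=cv2.inRange(hsv,np.array((0,0,60)),np.array((40,60,255)))
    poly=np.array([proj(c,[*tw(u,v),.013]) for u,v in[(-97,-74),(97,-74),(97,74),(-97,74)]],np.int32)
    k=np.zeros_like(m); cv2.fillPoly(k,[poly],255); m&=k
    cs,_=cv2.findContours(m,cv2.RETR_EXTERNAL,cv2.CHAIN_APPROX_NONE)
    for q in cs:
        if cv2.contourArea(q)>80:
            print(n,cv2.contourArea(q),[tuple(uv(onz(c,*p,.013)).tolist()) for p in cv2.approxPolyDP(q,2,True)[:,0]])
    for q in blobs(im,(78,100,40),(95,255,255),15):
        p=q[:,0].mean(0)
if __name__=='__main__':
    silver('top'); silver('side'); silver('wrist')
    c=eyes.camera_info('top'); im=eyes.grab_frame('top')
    for k in blobs(im,(78,100,60),(95,255,255),2000): print(rect(c,k,.025))
E
python3 - <<'E'
from h import *
go([.5,.10,.25],93)
go([.523,-.329,.25],93)
import runpy; runpy.run_path('seek.py',run_name='__main__')
E
```

```text
dp [-11.36  -8.5   -3.43] spin -0.32 | at [0.4137 0.2122 0.2142] y 74.7 tilt [ 0.021  0.004 -1.   ] t 21.5 F [ 1.3  0.2 -0.7] open 0.0378 g 0.0
dp [-24.94 -49.26  -3.55] spin -0.32 | at [0.4137 0.2122 0.2142] y 74.7 tilt [ 0.021  0.004 -1.   ] t 21.5 F [ 1.3  0.2 -0.7] open 0.0378 g 0.0
top 305.5 [(99.2, -28.9), (98.3, 72.4), (43.6, 71.6), (57.4, 61.6), (68.5, 31.7), (88.5, 9.5)]
side 1269.5 [(-43.3, 62.8), (-40.8, 23.4), (-5.2, 23.2), (26.5, 50.1), (36.0, 51.2), (39.0, 27.4), (48.1, 21.0), (47.3, -20.0), (86.5, -19.3), (87.3, 63.9)]
wrist 307.0 [(-19.5, -45.4), (-33.1, -48.0), (-54.3, -73.6), (-28.1, -73.8)]
wrist 881.5 [(42.8, 40.5), (42.8, 28.7), (47.5, 26.3), (47.8, -14.5), (65.9, -13.4), (65.7, -7.0), (70.7, -14.7), (79.2, -14.7), (81.2, -4.6), (75.1, 0.5), (75.0, 5.4), (80.8, 9.1), (81.7, 18.9), (75.8, 20.1), (72.1, 26.2), (67.5, 22.6), (54.5, 26.2), (48.6, 38.1)]
wrist 351.0 [(-11.5, 70.5), (7.7, 70.4), (9.7, 61.4), (22.1, 48.7), (22.0, 40.6), (25.4, 37.0), (26.7, 52.2), (35.9, 55.6), (30.2, 65.9), (35.9, 70.4)]
[ 0.4453  0.1692  0.2035  0.1565 74.6371]
```

Call:
step_arm --plan '[{"dp": [-2, -4.5, -2], "spin": -0.1, "hand": 150}, {"dp": [-4.2, -9, -3.5], "spin": -0.2, "hand": 150}, {"dp": [-6.4, -13.5, -3.5], "spin": -0.32, "hand": 150}, {"dp": [-8.6, -18, -3.5], "spin": -0.32, "hand": 150}, {"dp": [-10.9, -22.4, -3.5], "spin": -0.32, "hand": 150}, {"dp": [-13.2, -26.8, -3.5], "spin": -0.32, "hand": 150}, {"dp": [-15.5, -31.2, -3.5], "spin": -0.32, "hand": 150}, {"dp": [-17.8, -35.6, -3.5], "spin": -0.32, "hand": 150}, {"dp": [-20, -40, -3.5], "spin": -0.32, "hand": 150}, {"dp": [-22.2, -44.4, -3.5], "spin": -0.32, "hand": 150}]'

```text
clock: 22.7
tcp_pos: [0.5079, -0.2706, 0.2444]
ee_rot: [[-0.999, -0.052, 0.018], [-0.051, 0.999, 0.007], [-0.018, 0.006, -1.0]]
wrist_force: [0.3, 0.1, -0.0]
opening: 0.0382
grip_force: 0.0
```

```bash
python3 - <<'E'
from h import *
go([.523,-.329,.25],93)
E
```

```text
dp [-1.22 -5.91 -0.58] spin -0.001 | at [ 0.5079 -0.2706  0.2444] y 93.0 tilt [ 0.018  0.007 -1.   ] t 22.7 F [ 0.3  0.1 -0. ] open 0.0382 g 0.0
```

Call:
step_arm --plan '[{"dp": [-1.2, -4, 0], "spin": 0, "hand": 150}, {"dp": [-1.2, -5.9, 1], "spin": 0, "hand": 150}, {"dp": [-1.1, -5.8, 6], "spin": 0, "hand": 150}, {"dp": [-1, -5.8, 11], "spin": 0, "hand": 150}, {"dp": [-0.9, -5.8, 16], "spin": 0, "hand": 150}, {"dp": [-0.8, -5.8, 19], "spin": 0, "hand": 150}, {"dp": [-0.8, -5.8, 19.8], "spin": 0, "hand": 150}, {"dp": [-0.8, -5.8, 19.8], "spin": 0, "hand": 150}, {"dp": [-0.8, -5.8, 19.8], "spin": 0, "hand": 150}]'

```text
clock: 23.6
tcp_pos: [0.525, -0.3268, 0.051]
ee_rot: [[-0.998, -0.052, 0.023], [-0.052, 0.999, 0.002], [-0.023, 0.001, -1.0]]
wrist_force: [-0.2, 0.2, 0.3]
opening: 0.0379
grip_force: 0.0
```

```bash
python3 - <<'E'
from h import *
go([.559,-.3276,.046],93)
E
```

```text
dp [-3.38 -0.26  0.58] spin -0.0 | at [ 0.525  -0.3268  0.051 ] y 93.0 tilt [ 0.023  0.002 -1.   ] t 23.6 F [-0.2  0.2  0.3] open 0.0379 g 0.0
```

Call:
step_arm --plan '[{"dp": [-0.6, -0.1, 0.5], "spin": 0, "hand": 150}, {"dp": [-1.2, -0.15, 0.5], "spin": 0, "hand": 150}, {"dp": [-1.8, -0.2, 0.5], "spin": 0, "hand": 150}, {"dp": [-2.4, -0.2, 0.5], "spin": 0, "hand": 150}, {"dp": [-2.4, -0.2, 0.5], "spin": 0, "hand": 150}]'

```text
clock: 24.1
tcp_pos: [0.5494, -0.3268, 0.0456]
ee_rot: [[-0.998, -0.053, 0.022], [-0.053, 0.999, 0.003], [-0.022, 0.002, -1.0]]
wrist_force: [0.3, -0.4, -0.1]
opening: 0.0377
grip_force: 0.0
```

Call:
step_arm --plan '[{"dp": [-0.3, 0, 0], "spin": 0, "hand": 150}, {"dp": [-0.6, 0, 0], "spin": 0, "hand": 150}, {"dp": [-0.6, 0, 0], "spin": 0, "hand": 150}]'

```text
clock: 24.4
tcp_pos: [0.5546, -0.3264, 0.0453]
ee_rot: [[-0.998, -0.052, 0.022], [-0.052, 0.999, 0.004], [-0.022, 0.002, -1.0]]
wrist_force: [-0.1, -0.8, 0.0]
opening: 0.0377
grip_force: 0.0
```

Call:
step_arm --plan '[{"dp": [-0.2, 0, 0], "spin": 0, "hand": 150}, {"dp": [-0.3, 0, 0], "spin": 0, "hand": 150}, {"dp": [-0.3, 0, 0], "spin": 0, "hand": 255}, {"dp": [-0.3, 0, 0], "spin": 0, "hand": 255}, {"dp": [-0.3, 0, 0], "spin": 0, "hand": 255}, {"dp": [-0.3, 0, 0], "spin": 0, "hand": 255}, {"dp": [-0.3, 0, 0], "spin": 0, "hand": 255}, {"dp": [-0.3, 0, 0], "spin": 0, "hand": 255}]'

```text
clock: 25.2
tcp_pos: [0.5571, -0.3266, 0.0453]
ee_rot: [[-0.998, -0.052, 0.021], [-0.052, 0.999, 0.003], [-0.021, 0.002, -1.0]]
wrist_force: [-0.8, -2.5, -0.6]
opening: 0.0118
grip_force: 30.0
```

Call:
step_arm --plan '[{"dp": [0.4, 0, -0.8], "spin": 0, "hand": 255}, {"dp": [0.9, 0, -1.6], "spin": 0, "hand": 255}, {"dp": [2, 0, -3], "spin": 0, "hand": 255}, {"dp": [4, 0, -4.5], "spin": 0, "hand": 255}, {"dp": [7, 0, -6], "spin": 0, "hand": 255}, {"dp": [10, 0, -8], "spin": 0, "hand": 255}, {"dp": [12, 0, -10], "spin": 0, "hand": 255}]'

```text
clock: 25.9
tcp_pos: [0.4328, -0.332, 0.1431]
ee_rot: [[-0.998, -0.052, 0.02], [-0.052, 0.999, 0.005], [-0.02, 0.004, -1.0]]
wrist_force: [0.5, -0.5, -2.6]
opening: 0.0116
grip_force: 30.0
```

Call:
step_arm --plan '[{"dp": [0, 1, 0], "spin": 0.14, "hand": 255}, {"dp": [0, 4, 0], "spin": 0.28, "hand": 255}, {"dp": [0, 8, 0], "spin": 0.42, "hand": 255}, {"dp": [0, 12, 0], "spin": 0.56, "hand": 255}, {"dp": [0, 16, 0], "spin": 0.7, "hand": 255}, {"dp": [0, 20, 0], "spin": 0.84, "hand": 255}, {"dp": [0, 23, 0], "spin": 0.98, "hand": 255}, {"dp": [0, 26, 0], "spin": 1.12, "hand": 255}, {"dp": [0, 28, 0], "spin": 1.26, "hand": 255}, {"dp": [0, 30, 0], "spin": 1.4, "hand": 255}]'

```text
clock: 26.9
tcp_pos: [0.4188, -0.0319, 0.1436]
ee_rot: [[-0.216, 0.976, 0.021], [0.976, 0.216, 0.004], [-0.001, 0.022, -1.0]]
wrist_force: [-0.5, -0.2, -3.7]
opening: 0.0112
grip_force: 30.0
```

```bash
python3 - <<'E'
from h import *
p=tw(-37.5,-53); go([*p,.12],-70); go([*p,.12],-105.4)
E
```

```text
dp [13.36  9.87  2.57] spin 1.439 | at [ 0.4188 -0.0319  0.1436] y 12.5 tilt [ 0.021  0.004 -1.   ] t 26.9 F [-0.5 -0.2 -3.7] open 0.0112 g 30.0
dp [13.36  9.87  2.57] spin 2.057 | at [ 0.4188 -0.0319  0.1436] y 12.5 tilt [ 0.021  0.004 -1.   ] t 26.9 F [-0.5 -0.2 -3.7] open 0.0112 g 30.0
```

Call:
step_arm --plan '[{"dp": [2, 1.5, 0], "spin": 0.145, "hand": 255}, {"dp": [5, 3.5, 0], "spin": 0.29, "hand": 255}, {"dp": [8, 6, 0], "spin": 0.435, "hand": 255}, {"dp": [11, 8, 0], "spin": 0.58, "hand": 255}, {"dp": [13, 9.5, 0], "spin": 0.725, "hand": 255}, {"dp": [13.4, 9.9, 0], "spin": 0.87, "hand": 255}, {"dp": [13.4, 9.9, 0], "spin": 1.015, "hand": 255}, {"dp": [13.4, 9.9, 0], "spin": 1.16, "hand": 255}, {"dp": [13.4, 9.9, 0], "spin": 1.305, "hand": 255}, {"dp": [13.4, 9.9, 0], "spin": 1.44, "hand": 255}]'

```text
clock: 27.9
tcp_pos: [0.4859, 0.1193, 0.1457]
ee_rot: [[0.94, 0.341, 0.021], [0.341, -0.94, 0.004], [0.021, 0.004, -1.0]]
wrist_force: [0.1, -0.2, -3.0]
opening: 0.0117
grip_force: 30.0
```

Call:
step_arm --plan '[{"dp": [0, 0, 0], "spin": 0.145, "hand": 255}, {"dp": [0, 0, 0], "spin": 0.29, "hand": 255}, {"dp": [0, 0, 0], "spin": 0.435, "hand": 255}, {"dp": [0, 0, 2], "spin": 0.58, "hand": 255}, {"dp": [0, 0, 4], "spin": 0.617, "hand": 255}, {"dp": [0, 0, 6], "spin": 0.617, "hand": 255}, {"dp": [0, 0, 8], "spin": 0.617, "hand": 255}, {"dp": [0, 0, 8], "spin": 0.617, "hand": 255}, {"dp": [0, 0, 8], "spin": 0.617, "hand": 255}]'

```text
clock: 28.8
tcp_pos: [0.488, 0.1195, 0.0659]
ee_rot: [[0.965, -0.26, 0.021], [-0.26, -0.966, 0.004], [0.019, -0.009, -1.0]]
wrist_force: [0.3, -1.1, -2.6]
opening: 0.0117
grip_force: 30.0
```

```bash
python3 - <<'E'
from h import *
p=tw(-37.5,-53); go([*p,.024],-105.4); print(uv(monitor.read_state()['tcp_pos']))
print(monitor.read_state()['joint_pos'])
E
```

```text
dp [-0.21  0.02  4.19] spin 0.006 | at [0.488  0.1195 0.0659] y -105.1 tilt [ 0.021  0.004 -1.   ] t 28.8 F [ 0.3 -1.1 -2.6] open 0.0117 g 30.0
[-37.7 -54.3]
[ -0.19870197   5.84843015 111.0703785    0.24521402  61.87915942
 104.77692039]
```

Call:
step_arm --plan '[{"dp": [-0.1, 0, 2], "spin": 0, "hand": 255}, {"dp": [-0.1, 0, 3.5], "spin": 0, "hand": 255}, {"dp": [-0.1, 0, 4.1], "spin": 0, "hand": 255}, {"dp": [-0.1, 0, 4.3], "spin": 0, "hand": 255}, {"dp": [-0.1, 0, 4.3], "spin": 0, "hand": 255}]'

```text
clock: 29.3
tcp_pos: [0.4891, 0.12, 0.0234]
ee_rot: [[0.965, -0.26, 0.023], [-0.26, -0.966, 0.004], [0.021, -0.009, -1.0]]
wrist_force: [-0.6, -0.1, -3.4]
opening: 0.0117
grip_force: 30.0
```

Call:
step_arm --plan '[{"dp": [0, 0, 0.1], "spin": 0, "hand": 255}, {"dp": [0, 0, 0.3], "spin": 0, "hand": 255}, {"dp": [0, 0, 0.3], "spin": 0, "hand": 255}]'

```text
clock: 29.6
tcp_pos: [0.4896, 0.1202, 0.0206]
ee_rot: [[0.965, -0.26, 0.024], [-0.26, -0.966, 0.004], [0.022, -0.01, -1.0]]
wrist_force: [-0.6, 1.0, 2.0]
opening: 0.0118
grip_force: 30.0
```

Call:
step_arm --plan '[{"dp": [0, 0, 0.15], "spin": 0, "hand": 255}, {"dp": [0, 0, 0.3], "spin": 0, "hand": 255}, {"dp": [0, 0, 0.3], "spin": 0, "hand": 255}]'

```text
clock: 29.9
tcp_pos: [0.4912, 0.12, 0.0203]
ee_rot: [[0.965, -0.26, 0.026], [-0.26, -0.966, 0.003], [0.024, -0.01, -1.0]]
wrist_force: [-6.1, -0.5, 21.5]
opening: 0.0116
grip_force: 30.1
```

Call:
step_arm --plan '[{"dp": [-0.4, 0, 0], "spin": 0, "hand": 255}, {"dp": [-0.8, 0, 0], "spin": 0, "hand": 255}, {"dp": [-1.2, 0, 0], "spin": 0, "hand": 255}, {"dp": [-1.2, 0, 0], "spin": 0, "hand": 255}]'

```text
clock: 30.3
tcp_pos: [0.4799, 0.1229, 0.0187]
ee_rot: [[0.965, -0.26, 0.028], [-0.26, -0.966, 0.003], [0.026, -0.01, -1.0]]
wrist_force: [1.2, 0.0, 8.9]
opening: 0.0117
grip_force: 30.0
```

Call:
step_arm --plan '[{"dp": [-0.4, 0, 0], "spin": 0, "hand": 255}, {"dp": [-0.8, 0, 0], "spin": 0, "hand": 255}, {"dp": [-1.1, 0, 0], "spin": 0, "hand": 255}, {"dp": [-1.1, 0, 0], "spin": 0, "hand": 255}]'

```text
clock: 30.7
tcp_pos: [0.466, 0.1261, 0.0162]
ee_rot: [[0.965, -0.26, 0.021], [-0.26, -0.966, 0.004], [0.02, -0.009, -1.0]]
wrist_force: [1.1, -0.8, 6.0]
opening: 0.0117
grip_force: 30.0
```

Call:
step_arm --plan '[{"dp": [0, 0, 0.2], "spin": 0, "hand": 255}, {"dp": [0, 0, 0.3], "spin": 0, "hand": 255}, {"dp": [0, 0, 0.3], "spin": 0, "hand": 255}]'

```text
clock: 31.0
tcp_pos: [0.4649, 0.1264, 0.0145]
ee_rot: [[0.966, -0.26, 0.017], [-0.26, -0.966, 0.004], [0.015, -0.008, -1.0]]
wrist_force: [-9.8, -0.2, 24.1]
opening: 0.0121
grip_force: 30.0
```

```bash
python3 - <<'E'
from h import *
from seek import silver
st=monitor.read_state(); print(uv(st['tcp_pos']),st['wrist_torque'])
silver('side'); silver('wrist')
E
```

```text
[-37.1 -30.1] [-0.03690892  1.59569574  0.0676788 ]
side 2340.0 [(-99.3, 37.9), (-89.6, -40.5), (-76.3, -29.3), (-83.0, -26.8), (-77.8, -17.2), (-66.0, -20.6), (-39.9, -1.2), (-30.5, -21.7), (-44.7, -45.0), (41.1, -39.1), (45.3, -21.9), (86.5, -19.3), (87.3, 63.9), (-43.3, 62.8), (-40.8, 23.4), (-3.0, 25.1), (26.5, 50.1), (40.3, 50.2), (38.2, 24.3), (48.1, 21.0), (47.3, 5.4), (17.6, 5.7), (2.4, -8.0), (-9.3, -8.2), (-12.3, 4.5), (-47.5, 2.7), (-52.5, 46.2), (-92.8, 45.2)]
wrist 1100.0 [(97.3, 32.6), (97.3, 54.4), (89.6, 55.1), (89.8, 66.8), (77.8, 66.6), (79.2, 45.8), (76.3, 33.1), (79.4, 32.4), (84.4, 36.2), (87.3, 34.0), (86.4, 32.5)]
wrist 2871.5 [(-11.0, 39.6), (-10.7, 52.4), (-15.2, 56.1), (-14.8, 73.4), (-15.0, 67.9), (-17.0, 65.5), (-42.7, 65.2), (-43.8, 52.0), (-53.6, 51.9), (-57.6, 54.9), (-55.6, 56.4), (-56.4, 59.5), (-58.3, 58.7), (-57.6, 54.9), (-61.4, 52.5), (-60.7, 32.4), (-58.1, 30.3), (-54.4, 32.5), (-44.8, 31.1), (-43.0, 34.1), (-38.5, 31.2), (-17.6, 30.7), (-15.0, 33.6), (-14.9, 38.8)]
wrist 107.5 [(-27.8, 19.8), (-27.1, 27.0), (-42.2, 26.8), (-42.2, 24.0), (-30.3, 24.1)]
wrist 4800.5 [(89.6, -22.2), (91.0, -17.0), (90.4, 28.9), (69.9, 28.0), (50.3, 3.9), (44.7, 3.2), (45.2, -23.8)]
wrist 14192.0 [(-90.5, -43.5), (-69.1, -44.5), (39.9, -41.9), (42.0, -38.2), (41.7, 3.8), (2.3, 3.5), (-1.5, 1.4), (-11.3, 1.3), (-13.7, 4.0), (-15.1, 26.4), (-17.6, 25.6), (-17.3, 12.2), (-24.5, -30.7), (-26.3, -32.6), (-29.2, -31.4), (-29.2, -21.9), (-30.9, -25.1), (-39.8, -25.8), (-42.2, -23.9), (-42.7, -31.5), (-45.6, -32.7), (-47.4, -30.2), (-52.9, -1.1), (-55.3, 20.3), (-54.1, 23.8), (-58.0, 26.7), (-57.9, 4.9), (-60.3, 0.8), (-92.0, 1.9)]
```

Both plates now lie flat. The wrist view gives B's arm at v -43..4 and u up to 42, and A's foot at u 45..91. I'll regrip B at its centre and slide it against A.

Call:
step_arm --plan '[{"dp": [0, 0, -0.3], "spin": 0, "hand": 255}, {"dp": [0, 0, -0.3], "spin": 0, "hand": 150}, {"dp": [0, 0, -0.3], "spin": 0, "hand": 150}, {"dp": [0, 0, -0.3], "spin": 0, "hand": 150}, {"dp": [0, 0, -0.3], "spin": 0, "hand": 150}]'

```text
clock: 31.6
tcp_pos: [0.4657, 0.126, 0.0155]
ee_rot: [[0.965, -0.26, 0.02], [-0.26, -0.965, 0.004], [0.019, -0.009, -1.0]]
wrist_force: [-0.6, 0.7, 0.0]
opening: 0.0377
grip_force: 0.0
```

```bash
python3 - <<'E'
from h import *
p=tw(-37.4,-14); go([*p,.0115],-105.4)
E
```

```text
dp [-1.71  0.    0.37] spin 0.005 | at [0.4657 0.126  0.0155] y -105.1 tilt [ 0.02   0.004 -1.   ] t 31.6 F [-0.6  0.7  0. ] open 0.0377 g 0.0
```

Call:
step_arm --plan '[{"dp": [-0.8, 0, 0], "spin": 0.004, "hand": 150}, {"dp": [-1.7, 0, 0.3], "spin": 0.004, "hand": 150}, {"dp": [-1.7, 0, 0.35], "spin": 0.004, "hand": 255}, {"dp": [-1.7, 0, 0.35], "spin": 0.004, "hand": 255}, {"dp": [-1.7, 0, 0.35], "spin": 0.004, "hand": 255}, {"dp": [-1.7, 0, 0.35], "spin": 0.004, "hand": 255}, {"dp": [-1.7, 0, 0.35], "spin": 0.004, "hand": 255}, {"dp": [-2.3, 0, 0.35], "spin": 0.004, "hand": 255}, {"dp": [-2.9, 0, 0.35], "spin": 0.004, "hand": 255}, {"dp": [-3.1, 0, 0.35], "spin": 0.004, "hand": 255}]'

```text
clock: 32.6
tcp_pos: [0.4368, 0.1342, 0.0124]
ee_rot: [[0.964, -0.263, 0.023], [-0.264, -0.965, 0.003], [0.022, -0.01, -1.0]]
wrist_force: [3.6, -0.1, 0.8]
opening: 0.0116
grip_force: 30.0
```

Call:
step_arm --plan '[{"dp": [-0.1, 0, 0], "spin": 0, "hand": 255}, {"dp": [-0.2, 0, 0], "spin": 0, "hand": 255}, {"dp": [-0.2, 0, 0], "spin": 0, "hand": 255}]'

```text
clock: 32.9
tcp_pos: [0.4351, 0.1347, 0.0124]
ee_rot: [[0.964, -0.264, 0.023], [-0.264, -0.964, 0.004], [0.021, -0.01, -1.0]]
wrist_force: [3.2, -0.0, 5.4]
opening: 0.0124
grip_force: 30.0
```

```bash
python3 - <<'E'
from h import *
from seek import silver
st=monitor.read_state(); print(uv(st['tcp_pos']),st['wrist_force']@np.r_[TY,0],st['wrist_force']@np.r_[TX,0])
silver('wrist')
E
```

```text
[-37.1   0.8] -3.101837449943798 0.8137479457128833
wrist 523.0 [(75.8, 61.1), (95.4, 61.3), (97.3, 73.7), (78.0, 73.5)]
wrist 1375.5 [(-60.0, 60.2), (-51.9, 60.2), (-48.8, 63.1), (-44.4, 59.6), (-17.5, 60.5), (-15.5, 64.1), (-11.1, 63.4), (-10.8, 73.6), (-61.1, 74.0)]
wrist 673.5 [(-27.7, 36.8), (-26.9, 56.1), (-41.9, 56.8), (-43.6, 36.7)]
wrist 27400.5 [(-90.7, -26.0), (-35.1, -27.0), (41.3, -25.0), (41.4, 18.6), (-5.8, 18.4), (-5.2, 20.3), (44.0, 19.9), (45.0, -22.7), (90.3, -21.4), (90.4, 57.7), (70.3, 57.5), (51.5, 34.5), (45.3, 33.1), (40.4, 26.4), (30.1, 26.4), (28.2, 33.0), (-12.0, 31.5), (-14.5, 55.5), (-17.6, 55.5), (-18.0, 36.8), (-24.0, 0.6), (-25.8, -2.5), (-28.7, -2.5), (-31.6, -8.6), (-40.2, -8.7), (-42.6, -2.6), (-45.5, -2.6), (-47.3, -0.2), (-53.2, 33.3), (-53.6, 53.2), (-56.8, 55.2), (-59.2, 31.2), (-91.2, 31.7)]
```

Call:
step_arm --plan '[{"dp": [-0.1, 0, 0], "spin": 0, "hand": 255}, {"dp": [-0.2, 0, 0], "spin": 0, "hand": 255}, {"dp": [-0.2, 0, 0], "spin": 0, "hand": 255}]'

```text
clock: 33.25
tcp_pos: [0.4333, 0.1351, 0.0123]
ee_rot: [[0.964, -0.264, 0.023], [-0.264, -0.964, 0.004], [0.021, -0.01, -1.0]]
wrist_force: [3.8, -0.6, 4.6]
opening: 0.0119
grip_force: 30.0
```

Call:
step_arm --plan '[{"dp": [-0.1, 0, 0], "spin": 0, "hand": 255}, {"dp": [-0.1, 0, 0], "spin": 0, "hand": 255}]'

```text
clock: 33.45
tcp_pos: [0.4324, 0.1353, 0.0123]
ee_rot: [[0.964, -0.264, 0.023], [-0.264, -0.964, 0.003], [0.021, -0.009, -1.0]]
wrist_force: [3.8, -1.6, 4.8]
opening: 0.0115
grip_force: 30.0
```

Call:
step_arm --plan '[{"dp": [0, -0.1, 0], "spin": 0, "hand": 255}, {"dp": [0, -0.2, 0], "spin": 0, "hand": 255}, {"dp": [0, -0.3, 0], "spin": 0, "hand": 255}, {"dp": [0, -0.3, 0], "spin": 0, "hand": 255}]'

```text
clock: 33.85
tcp_pos: [0.4322, 0.1368, 0.0123]
ee_rot: [[0.964, -0.263, 0.02], [-0.263, -0.965, 0.001], [0.019, -0.006, -1.0]]
wrist_force: [0.1, -7.8, 10.0]
opening: 0.0118
grip_force: 30.0
```

```bash
python3 - <<'E'
from h import *
from seek import silver
st=monitor.read_state(); print(uv(st['tcp_pos']),st['wrist_force']@np.r_[TY,0],st['wrist_force']@np.r_[TX,0])
silver('wrist')
E
```

```text
[-35.7   4.2] -2.192433555671578 -7.473840814552831
wrist 399.0 [(97.2, 65.2), (97.2, 73.9), (79.3, 73.8), (76.4, 65.8), (78.6, 63.6)]
wrist 1050.0 [(-58.1, 62.2), (-39.4, 63.7), (-38.8, 66.6), (-36.2, 63.0), (-18.1, 63.1), (-16.1, 66.7), (-13.0, 66.0), (-13.1, 63.9), (-11.1, 65.3), (-9.6, 74.0), (-59.7, 73.8)]
wrist 728.0 [(-26.4, 40.1), (-25.6, 59.5), (-43.1, 59.5), (-42.3, 40.1)]
wrist 28117.0 [(-89.4, -22.6), (-40.5, -23.6), (90.2, -21.6), (90.2, 60.8), (71.4, 60.7), (52.7, 37.8), (48.3, 36.4), (40.1, 26.4), (31.0, 25.7), (28.8, 28.4), (28.8, 36.3), (-10.7, 34.8), (-13.2, 58.9), (-16.3, 58.2), (-16.6, 41.5), (-22.6, 4.5), (-24.4, 1.4), (-27.9, 0.2), (-30.3, -5.3), (-38.9, -5.3), (-41.3, 0.2), (-45.9, 3.2), (-52.7, 44.1), (-52.4, 58.7), (-55.5, 58.7), (-56.8, 36.6), (-58.5, 34.6), (-89.9, 35.2)]
```

Call:
step_arm --plan '[{"dp": [-0.1, 0.05, 0], "spin": 0, "hand": 255}, {"dp": [-0.2, 0.1, 0], "spin": 0, "hand": 255}, {"dp": [-0.2, 0.1, 0], "spin": 0, "hand": 255}, {"dp": [-0.2, 0.1, 0], "spin": 0, "hand": 150}, {"dp": [-0.2, 0.1, 0], "spin": 0, "hand": 150}, {"dp": [-0.2, 0.1, 0], "spin": 0, "hand": 150}, {"dp": [-0.2, 0.1, 0], "spin": 0, "hand": 150}, {"dp": [-0.2, 0.1, -5], "spin": 0, "hand": 150}, {"dp": [-0.2, 0.1, -10], "spin": 0, "hand": 150}, {"dp": [-0.2, 0.1, -15], "spin": 0, "hand": 150}]'

```text
clock: 34.9
tcp_pos: [0.4258, 0.1374, 0.1628]
ee_rot: [[0.964, -0.264, 0.019], [-0.264, -0.964, 0.004], [0.018, -0.009, -1.0]]
wrist_force: [0.8, -0.2, -0.0]
opening: 0.0377
grip_force: 0.0
```

```bash
python3 - <<'E'
from h import *
from seek import silver
silver('top'); silver('side'); silver('wrist')
top=eyes.grab_frame('top');ct=eyes.camera_info('top');sd=eyes.grab_frame('side');cs=eyes.camera_info('side'); wi=eyes.grab_frame('wrist'); cw=eyes.camera_info('wrist')
for n,im,c in(('top',top,ct),('side',sd,cs),('wrist',wi,cw)):
    for k in blobs(im,(0,130,60),(10,255,255),15): print(n,'red',cv2.boundingRect(k),rect(c,k,.052))
for k in blobs(top,(0,0,20),(179,70,95),500): 
    r=rect(ct,k,.014)
    if abs(r[0]-.41)<.06 and abs(r[1]+.1)<.1: print('strip',r)
for k in blobs(top,(0,0,20),(179,255,95),500): 
    r=rect(ct,k,.014)
    if abs(r[0]-.41)<.06 and abs(r[1]+.1)<.1: print('strip2',r)
go([.421,-.104,.2],76.5-180)
go([.421,-.104,.2],76.5)
E
```

```text
top 2430.5 [(-89.7, 58.0), (-83.0, 43.5), (-76.0, 48.0), (-56.5, 36.8), (-46.3, 9.5), (-52.5, 2.3), (-48.1, 6.2), (-42.8, -3.3), (-50.5, -5.4), (-41.4, -8.4), (-23.4, -64.2), (-7.9, -60.1), (-4.9, -51.0), (99.6, -20.5), (98.3, 72.4), (-25.6, 64.1), (-61.1, 73.8)]
side 2545.5 [(-90.3, 61.6), (-88.4, -20.6), (-74.0, -6.2), (-74.2, 4.0), (-63.9, 2.1), (-34.6, 21.0), (-28.9, 0.4), (-48.0, -21.1), (86.5, -19.3), (87.3, 63.9)]
wrist 12504.0 [(85.0, -18.0), (79.2, -14.9), (81.9, 6.6), (84.0, 7.7), (86.7, 2.5), (86.8, 68.6), (37.7, 68.3), (34.7, 72.8), (18.6, 72.8), (11.7, 57.0), (7.5, 56.9), (5.7, 68.2), (0.4, 69.3), (-43.2, 67.9), (-42.9, 31.6), (-36.7, 33.8), (-27.4, 30.6), (-27.5, 1.1), (-29.5, -2.0), (-40.6, -2.0), (-42.9, 29.4), (-46.0, 24.1), (-50.2, 33.7), (-47.4, 66.8), (-70.8, 67.8), (-72.6, 56.6), (-80.1, 62.1), (-84.7, 73.4), (-96.4, 73.3), (-96.1, 65.4), (-89.5, 61.0), (-88.3, 29.3), (-84.2, 29.3), (-88.7, 13.4), (-75.5, 13.4), (-80.4, 9.3), (-83.6, 12.4), (-89.5, 6.1), (-86.3, 2.0), (-89.2, -1.1), (-89.5, -18.3), (40.7, -18.0), (43.2, -8.9), (44.7, -18.0), (56.8, -18.0), (51.9,
[... 191 characters left out ...]
60.8, -18.0)]
top red (338, 259, 6, 10) [ 0.4221 -0.1045  0.0233  0.0129 -0.7797]
side red (356, 234, 11, 18) [ 4.1270e-01 -7.6900e-02  7.6000e-02  2.2300e-02 -7.2763e+01]
wrist red (561, 147, 47, 30) [ 4.25500e-01 -9.17000e-02  3.62000e-02  2.39000e-02  7.51754e+01]
strip [ 4.13500e-01 -1.03500e-01  1.76200e-01  5.83000e-02  7.64482e+01]
strip2 [ 4.13500e-01 -1.03500e-01  1.76200e-01  5.83000e-02  7.64482e+01]
dp [ 6.   23.36 -4.1 ] spin -0.032 | at [0.4256 0.1373 0.1599] y -105.3 tilt [ 0.018  0.004 -1.   ] t 35.2 F [-0.1 -0.3 -0.2] open 0.0378 g 0.0
dp [ 6.   23.36 -4.1 ] spin 3.11 | at [0.4256 0.1373 0.1599] y -105.3 tilt [ 0.018  0.004 -1.   ] t 35.2 F [-0.1 -0.3 -0.2] open 0.0378 g 0.0
```

Call:
step_arm --plan '[{"dp": [1.2, 4.6, 0], "spin": 0, "hand": 150}, {"dp": [2.4, 9.2, 0], "spin": 0, "hand": 150}, {"dp": [3.6, 13.8, 0], "spin": -0.03, "hand": 150}, {"dp": [4.8, 18.4, 0], "spin": -0.03, "hand": 150}, {"dp": [6, 23.4, 0], "spin": -0.03, "hand": 150}, {"dp": [6, 23.4, 3], "spin": -0.03, "hand": 150}, {"dp": [6, 23.4, 6], "spin": -0.03, "hand": 150}, {"dp": [6, 23.4, 6], "spin": -0.03, "hand": 150}, {"dp": [6, 23.4, 6], "spin": -0.03, "hand": 150}]'

```text
clock: 36.1
tcp_pos: [0.4231, -0.1032, 0.0995]
ee_rot: [[0.972, -0.235, 0.018], [-0.235, -0.972, 0.006], [0.016, -0.01, -1.0]]
wrist_force: [0.2, -0.2, -0.4]
opening: 0.0381
grip_force: 0.0
```

```bash
python3 - <<'E'
from h import *
go([.4217,-.105,.013],-103.5)
wi=eyes.grab_frame('wrist'); cw=eyes.camera_info('wrist')
for k in blobs(wi,(0,130,60),(10,255,255),15): print('red',cv2.boundingRect(k),rect(cw,k,.052))
E
```

```text
dp [-0.23  0.3   8.65] spin -0.001 | at [ 0.4231 -0.1032  0.0995] y -103.6 tilt [ 0.018  0.006 -1.   ] t 36.1 F [ 0.2 -0.2 -0.4] open 0.0381 g 0.0
red (315, 224, 17, 43) [ 4.27900e-01 -1.06300e-01  3.14000e-02  1.17000e-02 -1.35205e+01]
```

Call:
step_arm --plan '[{"dp": [-0.1, 0.25, 4], "spin": 0, "hand": 150}, {"dp": [-0.2, 0.25, 7], "spin": 0, "hand": 150}, {"dp": [-0.2, 0.25, 8.5], "spin": 0, "hand": 150}, {"dp": [-0.2, 0.25, 8.6], "spin": 0, "hand": 255}, {"dp": [-0.2, 0.25, 8.6], "spin": 0, "hand": 255}, {"dp": [-0.2, 0.25, 8.6], "spin": 0, "hand": 255}, {"dp": [-0.2, 0.25, 8.6], "spin": 0, "hand": 255}, {"dp": [-0.2, 0.25, 8.6], "spin": 0, "hand": 255}, {"dp": [-0.2, 0.25, 8.6], "spin": 0, "hand": 255}, {"dp": [-0.2, 0.25, 8.6], "spin": 0, "hand": 255}]'

```text
clock: 37.15
tcp_pos: [0.4251, -0.1065, 0.0165]
ee_rot: [[0.972, -0.235, 0.024], [-0.235, -0.972, 0.002], [0.023, -0.008, -1.0]]
wrist_force: [-1.1, 1.0, 6.6]
opening: 0.0117
grip_force: 30.0
```

Call:
step_arm --plan '[{"dp": [0, 0, -2], "spin": 0, "hand": 255}, {"dp": [0, 0, -5], "spin": 0, "hand": 255}, {"dp": [0, 0, -8], "spin": 0, "hand": 255}, {"dp": [0, 0, -10], "spin": 0, "hand": 255}, {"dp": [0, 0, -10], "spin": 0, "hand": 255}]'

```text
clock: 37.65
tcp_pos: [0.4232, -0.107, 0.1173]
ee_rot: [[0.972, -0.235, 0.026], [-0.235, -0.972, 0.001], [0.026, -0.007, -1.0]]
wrist_force: [2.0, -0.9, -4.8]
opening: 0.0115
grip_force: 30.0
```

```bash
python3 - <<'E'
from h import *
go([*tw(0,-47.5),.1],-105.3)
E
```

```text
dp [  0.37 -27.31   1.93] spin 0.03 | at [ 0.4232 -0.107   0.1173] y -103.6 tilt [ 0.026  0.001 -1.   ] t 37.65 F [ 2.  -0.9 -4.8] open 0.0115 g 30.0
```

Call:
step_arm --plan '[{"dp": [0.1, -4.5, 0], "spin": 0.03, "hand": 255}, {"dp": [0.2, -9, 0], "spin": 0.03, "hand": 255}, {"dp": [0.3, -13.5, 0], "spin": 0.03, "hand": 255}, {"dp": [0.5, -18, 0], "spin": 0.03, "hand": 255}, {"dp": [0.6, -22.5, 0], "spin": 0.03, "hand": 255}, {"dp": [0.8, -26, 0], "spin": 0.03, "hand": 255}, {"dp": [0.8, -27.3, 2], "spin": 0.03, "hand": 255}, {"dp": [0.8, -27.3, 5], "spin": 0.03, "hand": 255}, {"dp": [0.8, -27.3, 6.2], "spin": 0.03, "hand": 255}, {"dp": [0.8, -27.3, 6.2], "spin": 0.03, "hand": 255}]'

```text
clock: 38.65
tcp_pos: [0.4912, 0.1572, 0.0516]
ee_rot: [[0.964, -0.264, 0.013], [-0.264, -0.964, 0.003], [0.012, -0.006, -1.0]]
wrist_force: [-1.5, 0.4, -3.9]
opening: 0.0118
grip_force: 30.0
```

```bash
cat > strip.py <<'E'
from h import *
def dark(dz):
    wi=eyes.grab_frame('wrist'); c=eyes.camera_info('wrist'); hsv=cv2.cvtColor(wi,cv2.COLOR_RGB2HSV)
    go([*tw(0,-51.5),.0215],-105.3); print(uv(monitor.read_state()['tcp_pos']))
    m=cv2.inRange(hsv,np.array((0,0,0)),np.array((179,90,110)))
    poly=np.array([proj(c,[*tw(u,v),.014+dz]) for u,v in[(-105,-85),(105,-85),(105,-50),(-105,-50)]],np.int32)
    k=np.zeros_like(m); cv2.fillPoly(k,[poly],255); m&=k
    for q in cv2.findContours(m,cv2.RETR_EXTERNAL,cv2.CHAIN_APPROX_NONE)[0]:
        if cv2.contourArea(q)>150: print('dark',[tuple(uv(onz(c,*p,.014+dz)).tolist()) for p in cv2.approxPolyDP(q,2.5,True)[:,0]])
    for q in blobs(wi,(0,130,60),(10,255,255),15): print('red',[tuple(uv(onz(c,*p,.052+dz)).tolist()) for p in cv2.boxPoints(cv2.minAreaRect(q))])
    for q in blobs(wi,(78,100,50),(95,255,255),600): print('teal',[tuple(uv(onz(c,*p,.025)).tolist()) for p in cv2.approxPolyDP(q,4,True)[:,0]])
if __name__=='__main__':
    dark(monitor.read_state()['tcp_pos'][2]-.0165)
E
python3 strip.py
```

```text
dp [0.19 0.03 3.22] spin -0.001 | at [0.4931 0.1572 0.0536] y -105.3 tilt [ 0.018  0.003 -1.   ] t 38.7 F [ 1.  -0.7 -4.6] open 0.0117 g 30.0
[  0.1 -49.1]
dark [(91.1, -67.7), (91.3, -50.3), (78.7, -50.4), (74.8, -53.5), (69.4, -53.5), (65.5, -50.4), (8.7, -50.5), (6.3, -58.1), (-3.2, -58.1), (-6.2, -49.9), (-62.8, -50.1), (-67.2, -53.9), (-72.6, -53.3), (-75.8, -50.1), (-88.3, -50.2), (-88.0, -68.0), (-82.4, -71.6), (86.6, -71.3)]
red [(7.4, -70.0), (-4.9, -70.0), (-5.3, -34.8), (7.7, -34.8)]
teal [(21.9, 58.8), (23.8, 75.8), (-20.2, 75.5), (-18.3, 58.5)]
teal [(103.0, -80.4), (102.5, -61.7), (97.4, -65.8), (-92.7, -66.1), (-99.9, -59.4), (-100.4, -77.4), (-91.3, -84.6), (93.4, -85.0)]
```

Call:
step_arm --plan '[{"dp": [0.25, 0.1, 0], "spin": 0, "hand": 255}, {"dp": [0.25, 0.1, 1], "spin": 0, "hand": 255}, {"dp": [0.25, 0.1, 2], "spin": 0, "hand": 255}, {"dp": [0.25, 0.1, 2.6], "spin": 0, "hand": 255}, {"dp": [0.2, 0.1, 2.9], "spin": 0, "hand": 255}, {"dp": [0.2, 0.1, 2.9], "spin": 0, "hand": 255}]'

```text
clock: 39.3
tcp_pos: [0.4955, 0.1569, 0.0278]
ee_rot: [[0.964, -0.264, 0.017], [-0.264, -0.965, 0.004], [0.015, -0.009, -1.0]]
wrist_force: [-12.3, 1.6, 15.0]
opening: 0.0114
grip_force: 30.0
```

Call:
step_arm --plan '[{"dp": [0, 0, 0.1], "spin": 0, "hand": 255}, {"dp": [0, 0, 0.1], "spin": 0, "hand": 255}]'

```text
clock: 39.5
tcp_pos: [0.4954, 0.1569, 0.0276]
ee_rot: [[0.964, -0.264, 0.017], [-0.264, -0.965, 0.004], [0.015, -0.008, -1.0]]
wrist_force: [-16.5, 1.8, 22.9]
opening: 0.0119
grip_force: 30.0
```

Call:
step_arm --plan '[{"dp": [0, 0, 0.15], "spin": 0, "hand": 255}, {"dp": [0, 0, 0.15], "spin": 0, "hand": 255}]'

```text
clock: 39.7
tcp_pos: [0.4958, 0.1568, 0.0274]
ee_rot: [[0.965, -0.263, 0.017], [-0.264, -0.965, 0.004], [0.015, -0.008, -1.0]]
wrist_force: [-19.7, 0.0, 33.1]
opening: 0.0118
grip_force: 30.1
```

```bash
python3 -c "
from strip import *
dark(.005)"
```

```text
dp [-0.04  0.05  0.59] spin 0.0 | at [0.4958 0.1568 0.0274] y -105.3 tilt [ 0.017  0.004 -1.   ] t 39.75 F [-20.   -0.   31.9] open 0.0119 g 30.1
[  0.4 -51.8]
dark [(99.7, -66.1), (97.3, -50.2), (78.7, -52.2), (71.0, -50.3), (9.2, -50.6), (6.2, -56.4), (-2.9, -56.4), (-6.0, -50.0), (-67.4, -50.2), (-70.8, -52.2), (-94.0, -50.3), (-97.1, -64.3), (-90.1, -73.5), (94.0, -73.6)]
red [(7.5, -68.4), (-4.7, -68.5), (-5.2, -24.5), (7.8, -24.4)]
teal [(101.0, -79.2), (101.3, -3.7), (87.2, -17.7), (97.6, -64.9), (91.1, -75.7), (-87.3, -75.6), (-94.8, -65.5), (-85.3, -18.6), (-99.4, -3.5), (-99.3, -79.2), (-90.3, -83.8), (90.6, -84.5)]
```

```bash
python3 - <<'E'
from h import *
from seek import silver
c=eyes.camera_info('side'); im=eyes.grab_frame('side'); hsv=cv2.cvtColor(im,cv2.COLOR_RGB2HSV)
m=cv2.inRange(hsv,np.array((0,0,0)),np.array((179,80,85)))
poly=np.array([proj(c,[*tw(u,v),.02]) for u,v in[(-100,-80),(100,-80),(100,5),(-100,5)]],np.int32)
k=np.zeros_like(m); cv2.fillPoly(k,[poly],255); m&=k
for q in cv2.findContours(m,cv2.RETR_EXTERNAL,cv2.CHAIN_APPROX_NONE)[0]:
    if cv2.contourArea(q)>60: print(cv2.contourArea(q),cv2.approxPolyDP(q,1.5,True)[:,0].tolist())
for zb in(.005,.0113):
    for vo in(-48,-45): print(zb,vo,[np.round(proj(c,[*tw(u,vo+y),zb+z]),0).tolist() for u,y,z in[(90,-22.5,.014),(90,38.5,.014),(-90,38.5,.014),(-90,-22.5,.014),(90,-22.5,0)]])
wi=eyes.grab_frame('wrist'); cw=eyes.camera_info('wrist')
print('wristpred',[np.round(proj(cw,[*tw(u,-48+y),.0113+z]),0).tolist() for u,y,z in[(90,-22.5,.014),(-90,-22.5,.014),(90,-22.5,0),(-90,-22.5,0),(90,38.5,.014),(-90,38.5,.014)]])
h2=cv2.cvtColor(wi,cv2.COLOR_RGB2HSV); m=cv2.inRange(h2,np.array((0,0,0)),np.array((179,80,100)))
for q in cv2.findContours(m,cv2.RETR_EXTERNAL,cv2.CHAIN_APPROX_NONE)[0]:
    if cv2.contourArea(q)>2000: print(cv2.contourArea(q),cv2.approxPolyDP(q,3,True)[:,0].tolist())
silver('wrist'); silver('side')
E
```

```text
1802.5 [[325, 290], [303, 274], [289, 283], [292, 291], [285, 303], [281, 303], [275, 296], [276, 294], [280, 295], [279, 289], [240, 314], [239, 317], [248, 326], [261, 334], [307, 302], [310, 307], [308, 301], [308, 290], [313, 286], [320, 290], [322, 298], [321, 292]]
0.005 -48 [[239.0, 320.0], [262.0, 335.0], [326.0, 289.0], [303.0, 278.0], [240.0, 326.0]]
0.005 -45 [[240.0, 321.0], [264.0, 336.0], [327.0, 290.0], [304.0, 279.0], [241.0, 327.0]]
0.0113 -48 [[239.0, 318.0], [262.0, 332.0], [326.0, 287.0], [303.0, 276.0], [239.0, 323.0]]
0.0113 -45 [[240.0, 318.0], [263.0, 333.0], [327.0, 287.0], [304.0, 276.0], [240.0, 324.0]]
wristpred [[166.0, 243.0], [478.0, 244.0], [176.0, 237.0], [468.0, 238.0], [177.0, 337.0], [466.0, 339.0]]
115969.0 [[0, 325], [0, 479], [639, 479], [639, 325], [616, 323], [604, 360], [487, 359], [458, 324], [484, 251], [473, 236], [164, 235], [155, 251], [180, 321], [220, 324], [176, 326], [150, 360], [32, 360], [21, 324]]
wrist 4466.0 [(-23.0, 14.6), (-23.7, 16.1), (-20.4, 17.7), (1.2, 17.0), (1.9, 20.9), (4.6, 20.2), (2.6, 17.0), (24.3, 17.2), (26.5, 24.
[... 870 characters left out ...]
45.1), (-58.4, -45.3), (-66.1, -35.8), (-65.0, -33.7), (-56.6, -35.1), (-52.9, -33.0), (-50.2, -35.0), (-49.8, -32.3), (-49.0, -35.0), (-42.6, -35.0), (-43.4, -32.2), (-40.9, -31.5), (-42.4, -27.4), (-45.4, -30.9), (-46.1, -28.8), (-67.6, -33.0), (-67.3, -36.5), (-71.9, -34.4), (-82.3, -37.9), (-93.1, -37.3), (-97.1, -62.5), (-96.5, -66.9), (-93.0, -70.7), (-84.5, -71.3)]
side 2459.0 [(-90.3, 61.6), (-91.1, -17.5), (-76.6, -8.3), (-73.0, 7.6), (-61.4, 4.1), (-34.6, 21.0), (-27.9, 3.9), (-39.3, -16.3), (69.5, -16.1), (77.3, -21.0), (63.4, -30.0), (67.0, -34.1), (75.9, -27.6), (69.4, -36.9), (81.9, -34.5), (75.7, -35.7), (77.8, -25.7), (83.3, -27.8), (78.1, -17.7), (85.3, -18.0), (87.3, 63.9)]
```

The strip is tilted about 11°: its lip rests on the plates while its back edge jams on the far wall, as the −x force shows. I'll ease up, shift 2 mm off the wall and press flat.

Call:
step_arm --plan '[{"dp": [0, 0, -0.5], "spin": 0, "hand": 255}, {"dp": [-0.2, 0, -0.5], "spin": 0, "hand": 255}, {"dp": [-0.25, 0, -0.2], "spin": 0, "hand": 255}, {"dp": [-0.25, 0, -0.2], "spin": 0, "hand": 255}]'

```text
clock: 40.35
tcp_pos: [0.4956, 0.157, 0.0275]
ee_rot: [[0.964, -0.264, 0.023], [-0.264, -0.965, 0.004], [0.021, -0.009, -1.0]]
wrist_force: [-5.5, -0.8, 13.0]
opening: 0.0115
grip_force: 30.0
```

Call:
step_arm --plan '[{"dp": [0, 0, 0.2], "spin": 0, "hand": 255}, {"dp": [0, 0, 0.3], "spin": 0, "hand": 255}, {"dp": [0, 0, 0.3], "spin": 0, "hand": 255}]'

```text
clock: 40.65
tcp_pos: [0.4958, 0.1569, 0.0273]
ee_rot: [[0.964, -0.263, 0.021], [-0.263, -0.965, 0.003], [0.02, -0.008, -1.0]]
wrist_force: [-16.9, -2.3, 35.7]
opening: 0.0116
grip_force: 30.1
```

```bash
cat > sv.py <<'E'
from h import *
def sv():
    c=eyes.camera_info('side'); im=eyes.grab_frame('side'); hsv=cv2.cvtColor(im,cv2.COLOR_RGB2HSV)
    st=monitor.read_state(); print(uv(st['tcp_pos']),st['tcp_pos'][2],st['wrist_force'])
    m=cv2.inRange(hsv,np.array((0,0,0)),np.array((179,80,85)))
    poly=np.array([proj(c,[*tw(u,v),.02]) for u,v in[(-100,-80),(100,-80),(100,5),(-100,5)]],np.int32)
    k=np.zeros_like(m); cv2.fillPoly(k,[poly],255); m&=k
    for q in cv2.findContours(m,cv2.RETR_EXTERNAL,cv2.CHAIN_APPROX_NONE)[0]:
        if cv2.contourArea(q)>60: print(cv2.contourArea(q),cv2.approxPolyDP(q,1.5,True)[:,0].tolist())
    print([np.round(proj(c,[*tw(u,-46+y),.005+z]),1).tolist() for u,y,z in[(90,-22.5,.014),(90,38.5,.014),(-90,38.5,.014),(-90,-22.5,.014)]])
if __name__=='__main__': sv()
E
python3 sv.py
```

```text
[  0.5 -51.8] 0.027319257522051527 [-16.8775162   -1.51469617  36.36202114]
1802.0 [[323, 289], [303, 274], [289, 283], [292, 291], [287, 303], [280, 302], [275, 296], [280, 294], [279, 289], [240, 314], [239, 317], [261, 334], [307, 302], [310, 307], [307, 297], [309, 289], [314, 287], [320, 290], [322, 297], [321, 292]]
[[239.8, 320.7], [263.1, 335.4], [326.5, 289.8], [304.0, 278.5]]
```

```bash
python3 - <<'E'
from h import *
c=eyes.camera_info('side')
for z in(.025,.031,.035,.039): print(z,[uv(onz(c,*p,z)) for p in[(240,314),(303,274)]])
for z in(.015,.019,.023): print(z,[uv(onz(c,*p,z)) for p in[(261,334),(324.5,290)]])
E
```

```text
0.025 [array([ 81.5, -76.8]), array([-94.5, -75.3])]
0.031 [array([ 86.2, -71. ]), array([-87.9, -69.5])]
0.035 [array([ 89.4, -67.1]), array([-83.5, -65.7])]
0.039 [array([ 92.5, -63.3]), array([-79.1, -61.8])]
0.015 [array([ 86.8, -16.3]), array([-91. , -13.5])]
0.019 [array([ 89.9, -12.9]), array([-86.7, -10.2])]
0.023 [array([92.9, -9.6]), array([-82.4,  -6.9])]
```

Call:
step_arm --plan '[{"dp": [0, 0, -0.7], "spin": 0, "hand": 255}, {"dp": [0, 0, -1.5], "spin": 0, "hand": 255}, {"dp": [-0.1, 0, -1.5], "spin": 0, "hand": 255}, {"dp": [-0.1, 0, -1.5], "spin": 0, "hand": 255}]'

```text
clock: 41.1
tcp_pos: [0.4929, 0.1571, 0.037]
ee_rot: [[0.964, -0.264, 0.02], [-0.264, -0.964, 0.004], [0.019, -0.009, -1.0]]
wrist_force: [-0.7, 0.5, -5.0]
opening: 0.0118
grip_force: 30.0
```

```bash
python3 sv.py; python3 - <<'E'
from h import *
go([*tw(0,-48),.033],-105.3)
E
```

```text
[ -0.2 -48.8] 0.03680943828906441 [-0.13817263  0.21550415 -5.45303729]
1637.5 [[324, 286], [308, 276], [310, 279], [306, 282], [301, 278], [303, 274], [292, 281], [294, 284], [288, 298], [283, 300], [276, 293], [280, 292], [282, 287], [243, 312], [242, 316], [253, 327], [256, 326], [262, 332], [273, 323], [277, 323], [283, 316], [306, 300], [309, 301], [310, 307], [308, 291], [314, 287], [322, 293], [322, 289], [325, 291], [322, 289]]
[[239.8, 320.7], [263.1, 335.4], [326.5, 289.8], [304.0, 278.5]]
dp [-0.08 -0.02  0.38] spin -0.0 | at [0.4927 0.1571 0.0368] y -105.3 tilt [ 0.02   0.004 -1.   ] t 41.15 F [-0.1  0.2 -5.5] open 0.0117 g 30.0
```

Call:
step_arm --plan '[{"dp": [-0.2, 0, 0], "spin": 0, "hand": 255}, {"dp": [-0.25, 0, 0.5], "spin": 0, "hand": 255}, {"dp": [-0.25, 0, 0.9], "spin": 0, "hand": 255}, {"dp": [-0.25, 0, 1.1], "spin": 0, "hand": 255}, {"dp": [-0.25, 0, 1.1], "spin": 0, "hand": 255}]'

```text
clock: 41.65
tcp_pos: [0.4915, 0.1577, 0.0269]
ee_rot: [[0.964, -0.264, 0.022], [-0.264, -0.964, 0.003], [0.02, -0.009, -1.0]]
wrist_force: [-1.2, -0.3, -0.8]
opening: 0.0116
grip_force: 30.0
```

Call:
step_arm --plan '[{"dp": [0, 0, 0.2], "spin": 0, "hand": 255}, {"dp": [0, 0, 0.3], "spin": 0, "hand": 255}, {"dp": [0, 0, 0.3], "spin": 0, "hand": 255}]'

```text
clock: 41.95
tcp_pos: [0.4935, 0.1573, 0.0251]
ee_rot: [[0.964, -0.264, 0.026], [-0.264, -0.965, 0.003], [0.024, -0.009, -1.0]]
wrist_force: [1.8, -3.2, 4.2]
opening: 0.012
grip_force: 30.0
```

```bash
python3 sv.py
```

```text
[  0.3 -49.5] 0.02515297390517912 [ 1.32865386 -2.79158344  4.61365885]
1880.0 [[327, 291], [304, 274], [289, 283], [293, 287], [293, 292], [287, 304], [283, 305], [276, 298], [281, 296], [281, 288], [243, 313], [240, 319], [262, 335], [269, 331], [274, 334], [277, 331], [273, 329], [304, 306], [308, 304], [310, 307], [307, 294], [312, 287], [320, 290], [323, 297], [321, 294]]
[[239.8, 320.7], [263.1, 335.4], [326.5, 289.8], [304.0, 278.5]]
```

Call:
step_arm --plan '[{"dp": [-0.1, 0, 0.2], "spin": 0, "hand": 255}, {"dp": [-0.1, 0, 0.3], "spin": 0, "hand": 255}, {"dp": [-0.1, 0, 0.3], "spin": 0, "hand": 255}]'

```text
clock: 42.3
tcp_pos: [0.4948, 0.1574, 0.0234]
ee_rot: [[0.964, -0.264, 0.03], [-0.264, -0.965, 0.002], [0.029, -0.01, -1.0]]
wrist_force: [4.1, -3.6, 7.8]
opening: 0.0119
grip_force: 30.0
```

Call:
step_arm --plan '[{"dp": [0, 0, 0.2], "spin": 0, "hand": 255}, {"dp": [0, 0, 0.3], "spin": 0, "hand": 255}, {"dp": [0, 0, 0.3], "spin": 0, "hand": 255}]'

```text
clock: 42.6
tcp_pos: [0.4962, 0.1575, 0.021]
ee_rot: [[0.964, -0.264, 0.033], [-0.264, -0.965, 0.003], [0.031, -0.011, -0.999]]
wrist_force: [6.6, -3.5, 9.1]
opening: 0.0117
grip_force: 30.0
```

```bash
python3 sv.py
```

```text
[  1.2 -51.9] 0.021008117428889687 [ 6.01379715 -3.46888535  8.19484133]
1830.5 [[329, 293], [302, 276], [293, 283], [290, 282], [288, 284], [291, 288], [291, 297], [287, 305], [283, 306], [275, 299], [280, 297], [281, 290], [279, 289], [271, 294], [270, 298], [243, 315], [240, 320], [263, 336], [268, 333], [274, 334], [277, 331], [274, 329], [290, 317], [291, 321], [295, 318], [291, 317], [307, 305], [310, 307], [308, 304], [308, 290], [314, 287], [322, 293], [324, 291]]
[[239.8, 320.7], [263.1, 335.4], [326.5, 289.8], [304.0, 278.5]]
```

Call:
step_arm --plan '[{"dp": [-0.1, 0, 0.2], "spin": 0, "hand": 255}, {"dp": [-0.1, 0, 0.3], "spin": 0, "hand": 255}, {"dp": [-0.1, 0, 0.3], "spin": 0, "hand": 255}]'

```text
clock: 42.95
tcp_pos: [0.4963, 0.1581, 0.0186]
ee_rot: [[0.964, -0.264, 0.035], [-0.264, -0.965, 0.004], [0.033, -0.013, -0.999]]
wrist_force: [8.7, -3.5, 9.7]
opening: 0.0118
grip_force: 30.1
```

Call:
step_arm --plan '[{"dp": [0, 0, 0.2], "spin": 0, "hand": 255}, {"dp": [0, 0, 0.2], "spin": 0, "hand": 255}]'

```text
clock: 43.15
tcp_pos: [0.4972, 0.158, 0.0176]
ee_rot: [[0.964, -0.263, 0.036], [-0.264, -0.965, 0.003], [0.034, -0.013, -0.999]]
wrist_force: [5.9, -3.7, 15.5]
opening: 0.0119
grip_force: 30.1
```

```bash
python3 sv.py
```

```text
[  1.9 -52.9] 0.017643186822244097 [ 5.90575791 -4.64615696 15.19013908]
1742.5 [[329, 293], [302, 278], [292, 285], [290, 282], [287, 284], [290, 288], [290, 303], [287, 306], [283, 307], [275, 301], [279, 299], [279, 289], [270, 295], [272, 298], [242, 318], [241, 321], [263, 336], [269, 333], [274, 334], [277, 331], [275, 329], [289, 318], [291, 321], [295, 318], [292, 317], [307, 305], [310, 307], [308, 304], [309, 289], [314, 287], [322, 293], [325, 291]]
[[239.8, 320.7], [263.1, 335.4], [326.5, 289.8], [304.0, 278.5]]
```

Call:
step_arm --plan '[{"dp": [0, 0, -0.2], "spin": 0, "hand": 255}, {"dp": [0, 0, -0.3], "spin": 0, "hand": 150}, {"dp": [0, 0, -0.3], "spin": 0, "hand": 150}, {"dp": [0, 0, -0.3], "spin": 0, "hand": 150}, {"dp": [0, 0, -0.3], "spin": 0, "hand": 150}, {"dp": [0, 0, -3], "spin": 0, "hand": 150}, {"dp": [0, 0, -7], "spin": 0, "hand": 150}, {"dp": [0, 0, -12], "spin": 0, "hand": 150}, {"dp": [0, 0, -15], "spin": 0, "hand": 150}, {"dp": [0, 0, -15], "spin": 0, "hand": 150}]'

```text
clock: 44.2
tcp_pos: [0.4896, 0.1583, 0.1678]
ee_rot: [[0.964, -0.264, 0.031], [-0.264, -0.965, 0.005], [0.029, -0.013, -1.0]]
wrist_force: [-0.1, 0.4, -0.0]
opening: 0.0378
grip_force: 0.0
```

```bash
python3 sv.py; python3 - <<'E'
from strip import *
from seek import silver
dark(.005)
wi=eyes.grab_frame('wrist'); c=eyes.camera_info('wrist'); hsv=cv2.cvtColor(wi,cv2.COLOR_RGB2HSV)
m=cv2.inRange(hsv,np.array((0,0,0)),np.array((179,90,110)))
poly=np.array([proj(c,[*tw(u,v),.019]) for u,v in[(-105,-85),(105,-85),(105,20),(-105,20)]],np.int32)
k=np.zeros_like(m); cv2.fillPoly(k,[poly],255); m&=k
for q in cv2.findContours(m,cv2.RETR_EXTERNAL,cv2.CHAIN_APPROX_NONE)[0]:
    if cv2.contourArea(q)>400: print('DARK',[tuple(uv(onz(c,*p,.019)).tolist()) for p in cv2.approxPolyDP(q,2.5,True)[:,0]], rect(c,q,.019))
silver('wrist')
E
```

```text
[ -0.4 -43.8] 0.1646337904983374 [-0.17011032  0.17082484 -0.79632009]
1569.0 [[327, 291], [308, 281], [302, 280], [289, 289], [289, 305], [283, 307], [275, 302], [275, 298], [241, 322], [263, 336], [269, 333], [274, 334], [276, 332], [275, 328], [289, 318], [291, 321], [294, 319], [291, 317], [297, 312], [298, 314], [301, 312], [299, 311], [308, 305], [308, 291], [312, 287], [322, 292], [322, 298], [322, 295]]
[[239.8, 320.7], [263.1, 335.4], [326.5, 289.8], [304.0, 278.5]]
dp [ 0.63  0.03 14.11] spin -0.0 | at [0.4863 0.158  0.1624] y -105.3 tilt [ 0.022  0.004 -1.   ] t 44.3 F [-0.3  0.4 -0.3] open 0.0378 g 0.0
[ -1.  -42.4]
dark [(-86.8, -50.1), (-85.7, -65.9), (90.9, -63.6), (90.8, -50.7), (8.7, -50.9), (6.7, -55.9), (-2.1, -55.9), (-5.1, -49.9)]
red [(7.5, -61.6), (-4.7, -61.6), (-4.8, -32.8), (7.7, -32.7)]
teal [(37.6, 25.1), (46.4, 76.5), (-41.8, 77.2), (-39.3, 64.3), (30.2, 64.7), (29.4, 26.2)]
teal [(99.9, -76.0), (99.5, 59.3), (87.0, 43.2), (88.1, -66.5), (-82.2, -68.7), (-86.4, -62.9), (-88.7, 48.0), (-99.0, 62.8), (-98.6, -77.3)]
teal [(-198.0, -225.6), (-194.3, -213.0),
[... 1252 characters left out ...]
57.1, -186.7)]
DARK [(90.8, -64.6), (90.6, -7.5), (75.4, -7.5), (69.7, 1.0), (65.6, 1.0), (60.1, -7.6), (26.6, -7.7), (21.8, 5.2), (16.6, 3.0), (14.5, -7.7), (-61.4, -7.9), (-60.9, 2.8), (-67.2, 7.1), (-74.1, 2.7), (-73.5, -8.0), (-86.6, -9.1), (-84.8, -66.8)] [4.75000e-01 1.64400e-01 1.78300e-01 7.38000e-02 7.46863e+01]
wrist 18935.5 [(91.0, -64.2), (88.1, 51.1), (97.4, 62.9), (97.1, 73.7), (69.8, 73.6), (46.0, 12.2), (45.4, -6.4), (40.3, -3.2), (42.8, 11.1), (38.7, 12.2), (38.0, 26.7), (28.6, 29.0), (30.4, 67.4), (-40.0, 65.9), (-36.1, 39.0), (-31.8, 36.7), (-28.3, 24.2), (-27.8, -1.2), (-38.0, -5.6), (-67.3, 73.0), (-96.5, 71.6), (-96.0, 64.5), (-89.0, 55.0), (-89.8, 1.9), (-85.4, -65.5)]
```

Call:
step_arm --plan '[{"dp": [0, 4, 0], "spin": 0, "hand": 150}, {"dp": [0, 9, 0], "spin": 0, "hand": 150}, {"dp": [0, 14, 0], "spin": 0, "hand": 150}, {"dp": [0, 19, 0], "spin": 0, "hand": 150}, {"dp": [0, 24, 0], "spin": 0, "hand": 150}, {"dp": [0, 29, 0], "spin": 0, "hand": 150}, {"dp": [0, 34, 0], "spin": 0, "hand": 150}, {"dp": [0, 36, 0], "spin": 0, "hand": 150}]'

```text
clock: 45.2
tcp_pos: [0.3891, -0.1919, 0.1574]
ee_rot: [[0.963, -0.268, 0.019], [-0.268, -0.963, 0.005], [0.017, -0.01, -1.0]]
wrist_force: [0.9, 0.6, -0.5]
opening: 0.0379
grip_force: 0.0
```

```bash
python3 - <<'E'
from h import *
from seek import silver
c=eyes.camera_info('top'); F=np.mean([eyes.grab_frame('top').astype(float) for _ in range(4)],0).astype('uint8')
big=cv2.resize(F,None,fx=4,fy=4,interpolation=cv2.INTER_CUBIC); hsv=cv2.cvtColor(big,cv2.COLOR_RGB2HSV)
def reg(m,z,amin,lab):
    poly=np.array([proj(c,[*tw(u,v),z])*4+1.5 for u,v in[(-96,-78),(96,-78),(96,72),(-96,72)]],np.int32)
    k=np.zeros_like(m); cv2.fillPoly(k,[poly],255)
    for q in cv2.findContours(m&k,cv2.RETR_EXTERNAL,cv2.CHAIN_APPROX_NONE)[0]:
        if cv2.contourArea(q)>amin: print(lab,[tuple(uv(onz(c,*((p-1.5)/4),z)).tolist()) for p in cv2.approxPolyDP(q,5,True)[:,0]])
reg(cv2.inRange(hsv,np.array((0,0,0)),np.array((179,90,105))),.019,2000,'strip')
reg(cv2.inRange(hsv,np.array((0,0,110)),np.array((40,60,255))),.013,1500,'silver')
reg(cv2.inRange(hsv,np.array((0,150,60)),np.array((10,255,255))),.057,100,'red')
for k in blobs(F,(78,100,60),(95,255,255),1000): r=rect(c,k,.025); print('tray',r,uv(r[:2]))
for k in blobs(F,(105,120,50),(118,255,255),100): print('brush',rect(c,k,.046))
silver('side')
E
```

```text
strip [(92.4, -63.6), (90.8, -6.3), (77.1, -6.5), (69.8, 2.5), (59.4, -7.1), (27.9, -7.2), (20.7, 6.6), (15.5, 3.2), (15.6, -7.1), (-37.8, -4.8), (-44.9, -8.8), (-64.9, -5.9), (-68.2, 6.2), (-74.2, 3.3), (-73.5, -6.8), (-87.7, -9.9), (-88.7, -59.4), (-83.7, -67.7)]
red [(6.2, -54.4), (6.8, -34.8), (-6.4, -32.9), (-5.6, -52.8)]
tray [ 0.4454  0.1693  0.2034  0.1565 74.6193] [-0.9  0.1]
brush [0.3586 0.6532 0.2943 0.2529 0.398 ]
brush [6.42000e-01 2.20100e-01 1.55200e-01 2.96000e-02 8.76106e+01]
side 3027.5 [(-91.6, 63.1), (-88.5, -10.1), (-72.8, -2.6), (-74.2, 4.0), (-63.9, 2.1), (-34.6, 21.0), (-28.5, 18.5), (-33.4, -8.6), (-8.0, -9.6), (-9.6, 19.4), (26.5, 50.1), (39.2, 51.5), (38.2, 24.3), (17.6, 5.7), (23.7, -1.4), (13.3, 1.8), (-3.3, -10.5), (49.7, -9.9), (30.5, -18.0), (-39.3, -16.3), (-65.5, -41.6), (-90.9, -49.8), (-92.5, -16.0), (-86.7, -71.1), (-47.7, -72.5), (-27.9, -54.2), (-28.5, -38.5), (-18.6, -40.2), (-23.5, -39.4), (-13.4, -22.2), (-11.8, -28.7), (8.3, -28.5), (3.7, -70.7), (13.7, -58.1), (12.2, -70.7), (40.2, -69.8), (40.6, -61.1), (47.3, -59.7), (48.1, -69.8), (82.9, -65.4), (84.1, -16.6), (48.1, -16.6), (49.7, -9.9), (66.2, -4.0), (62.7, 0.1), (85.5, -10.1), (87.3, 63.9)]
```

```bash
python3 -c "
from rig import env
print(env.hand_in())"
```

```text
the job is handed in; nothing more can be done
None
```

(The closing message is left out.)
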